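Add two slotted masses to the cutter-head balance

ROBOT

A 6-joint arm with a two-finger parallel gripper is mounted at the origin on the work surface. World frame = base frame: x ahead of the robot, y to its left, z up, the work surface at z = 0. Lengths are in m, angles in rad, forces in N, time in s.
With the tool pointing down it reaches from about 0.425 to 0.95 m from the base axis. Payload 3.5 kg.
Tool frame: the origin (TCP) lies at the very end of the fingers, on their centre line; the grasp point (between the pads) lies 19 mm behind it; y points along the fingers, z is the direction in which the jaws open and shut, and the axes are right-handed (so a half turn about y gives the same grasp; the last joint's range is limited). The gripper opens to 85 mm and grips with 20 to 120 N. Pads are 22 mm wide; open, the fingers measure 114 mm over their backs; the gripper's body (76 mm by 85 mm) begins 54 mm behind the grasp point. The pads swing forward as they close: fully open they stand 13 mm farther back than shut.
Start: joints at [1.09, 0.286, 1.577, -0, 1.279, -0.15], TCP at [0.219, 0.638, 0.231] pointing down, gripper open.
Joint ranges: [-2.77, 2.77], [-0.9, 2.22], [0.21, 2.48], [-1.53, 4.67], [0.24, 2.81], [-2.84, 2.84]. Speed limits (rad/s): [2.79, 2.79, 3.14, 3.14, 3.14, 3.14].

INTERFACE

Orientations are given as a unit quaternion [x, y, z, w].
In Python, from plant import ctrl gives the robot as it stands. The module is installed in compiled form; this text tells all that it offers.
- The arm moves only by the tool jog_arm, never from a script. Its argument "deltas" is a list of rows, each a list of 3 entries, a list of its own where there are three numbers: the turn, a rotation vector about the tool's x, y, z in rad, then the shift along the tool's x, y, z in m, then the opening, from 0 (shut) to 1 (fully open). In form: [[[wx, wy, wz], [dx, dy, dz], gripper], ...]. A call has 1 to 10 rows; each row is the pose to reach, as a shift and turn from the pose measured when the call began, along the tool's axes at that moment; what a row does not reach only later rows make up. A row lasts 1/12 s, in which the tool goes at most 41.7 mm and 7.16 degrees, less where a joint would pass 70% of its speed; a pose out of reach is approached as far as the arm can. A call with a gripper value outside its range is refused whole. The fingers move at their own pace and stop on an object; "force" is the grip in N (left out, the last holds). Time passes only in rows, so rows that repeat a pose let the fingers close. It gives the time, the measured TCP pose, the force and the opening at its end, in the units of the state.
- ctrl.get_state(): the state, without advancing time (a new reading comes with each control period).
- ctrl.read_camera(name): name is "side" or "top"; returns a dict with "pixels" (384x512x3 uint8, blue, green, red), "range_z" (384x512 float32, m along the optical axis (not along the pixel's ray), 0 where there is no reading), "fx", "fy", "cx", "cy" (pixels), "T" (4x4, takes a point from camera to world coordinates). Camera axes: x right, y up, looking along -z (the intrinsics and any distortion apply to the point x, -y, -z); pixel columns grow to the right and rows downward; lengths in m; the calibration is good to about 2 mm. A picture is of the moment at which its call begins.
- ctrl.sign_off(): hands the job in, once; it reports no verdict.
The state is a dict: "time": time; "qpos": joint angles; "dq": joint speeds; "joint_efforts": joint torques, N m; "eef_pos": TCP position; "tcp_rot": TCP orientation; "contact_force": force on the tool from outside, world axes, zero at the start; "wrist_torque": the same for the moment, N m; "opening": opening from 0.0 (shut) to 1.0 (fully open).
Only numpy, scipy, OpenCV 4.12 (cv2) and the standard library are available. Lean on these libraries where they do the work, as an engineer would, in place of code of your own. Each camera call takes 0.05 s, during which the arm holds its last target.

TASK

The cutter head still outweighs the mass on the balance's hanger: add the two slotted masses lying on the ledge, the larger one first and the smaller one on top of it. Slide each in sideways until the stem sits fully home in its slot, with its slot turned at least 60 degrees away from the slot of the mass directly beneath it, and set it down flat and let go rather than dropping it on. Keep the mass already there in place and leave the valves and other small parts on the ledge where they are.

Things in the scene. Friction and masses are not known exactly. Their poses are not given: they have to be found in the camera images.
- balance: Fixed bench balance for a cutter head. Origin: on the ledge straight below the axis of its hanger stem; x runs level from the stem along the beam to the pillar, away from the robot (within 15 degrees of world x); z up. Beam and hanger are clamped rigid. The pillar (18 mm thick, fork 30 mm wide) stands at x = 115 mm; its foot spans x 77 to 197 mm, 90 mm wide, 14 mm high; the cutter head hangs at x = 222 mm.
- pan_top (a point): On the stem axis at the flat top of the hanger's round brass pan (40 mm across, top 45 mm above the ledge, free below); axes as balance. The upright steel stem, 6 mm thick, rises from here 100 mm to the beam. A mass rests with its origin here plus the thickness of the masses below it.
- beam_end (a point): On the stem axis at the beam's underside, 145 mm above the ledge; axes as balance. The beam is 10 mm wide, 16 mm deep, starts 7 mm on the robot's side of the stem and runs 238 mm the other way; a nut on it over the stem reaches 176 mm. An upright gripper over the stem would strike beam and stem: it must lean back from the slot mouth's side by about 40 degrees.
- mass_base: The largest slotted mass, already on the hanger, loose, lying on the pan with the stem in its slot: plain brass disc 66 mm in diameter, 16 mm thick, about 0.4 kg; its slot may point any way. Slot 10 mm wide from the rim to 3.5 mm past the centre, flared 2.5 mm a side over the last 5 mm. Origin: centre of the underside; z up; x from the centre out along the slot to its mouth.
- mass_mid: The larger of the two slotted masses lying flat on the ledge: plain brass disc 56 mm in diameter, 16 mm thick, about 0.3 kg. As it lies, its slot mouth points roughly to the robot's left (world +y, within 35 degrees). Slot 10 mm wide from the rim to 3.5 mm past the centre, flared 2.5 mm a side over the last 5 mm. Origin: centre of the underside; z up; x from the centre out along the slot to its mouth.
- mass_small: The smaller of the two slotted masses lying flat on the ledge: plain brass disc 46 mm in diameter, 14 mm thick, about 0.17 kg. As it lies, its slot mouth points roughly to the robot's right (world -y, within 35 degrees). Slot 10 mm wide from the rim to 3.5 mm past the centre, flared 2.5 mm a side over the last 5 mm. Origin: centre of the underside; z up; x from the centre out along the slot to its mouth.
- mass_base_slot (a point): Point on the slot's centre line of mass_base, 20 mm from the disc's centre towards the slot mouth, at half thickness.
- mass_mid_slot (a point): Point on the slot's centre line of mass_mid, 20 mm from the disc's centre towards the slot mouth, at half thickness.
- mass_small_slot (a point): Point on the slot's centre line of mass_small, 20 mm from the disc's centre towards the slot mouth, at half thickness.
- valve_a: Bystander: slimmer smoked glass valve standing upright, 46 mm in diameter, 125 mm tall; origin at the centre of its foot.
- valve_b: Bystander: stouter smoked glass valve standing upright, 52 mm in diameter, 115 mm tall; origin at the centre of its foot.
- shield_can: Bystander: dented aluminium valve shield can standing upright, 37 mm in diameter, 58 mm tall; origin at the centre of its foot.
- lamp_socket: Bystander: chrome bayonet lamp socket standing upright, 38 mm across its foot, 48 mm tall; origin at the centre of its foot.
- pilot_bulb: Bystander: frosted pilot bulb lying on its side, 27 mm in diameter, 50 mm long; origin on the ledge below its middle as first laid.
- valve_base: Bystander: cream ceramic valve base lying flat, 48 mm in diameter (66 mm over its lugs), 22 mm high; origin at the centre of its underside.
Not all that is in view belongs to the job. What is shaped like the mass_small but green or turquoise is not meant.

How it is judged:
On the way, in this order (a step that is already met when the one before it is completed fails the run):
1. the larger mass lies flat on the mass already there, let go, stem home in its slot, slot at least 60 degrees from the one below (horizontal distance between each of mass_base, mass_mid and pan_top below 0.005 m and z of mass_base in the frame of pan_top between -0.003 and 0.003 m and angle between each of mass_base, mass_mid's own z axis and vertical below 0.06 rad and z of mass_mid in the frame of pan_top between 0.013 and 0.019 m and (angle between the x axis of mass_mid and the x axis of mass_base, either way round above 1.0472 rad or x of mass_mid_slot in the frame of mass_base below 0 m) and contact force between each of the fingers, the arm and mass_mid below 0.2 N), for 0.2 s.
2. the smaller mass lies flat on the larger one, let go, stem home in its slot, slot at least 60 degrees from the one below (horizontal distance between mass_small and pan_top below 0.005 m and z of mass_small in the frame of pan_top between 0.029 and 0.035 m and angle between mass_small's own z axis and vertical below 0.06 rad and (angle between the x axis of mass_small and the x axis of mass_mid, either way round above 1.0472 rad or x of mass_small_slot in the frame of mass_mid below 0 m) and contact force between each of the fingers, the arm and mass_small below 0.2 N), for 0.2 s.
At the end, for the whole second after the job is handed in: The masses lie flat on the hanger, sizes in order with the largest lowest, centres within 5 mm of the stem axis, heights within 3 mm, tilt under 0.06 rad; each added mass's slot is 60 degrees or more from the slot directly below it; all are at rest and let go (all of step 1 and all of step 2 and linear speed of each of mass_base, mass_mid, mass_small below 0.02 m/s and angular speed of each of mass_base, mass_mid, mass_small below 0.2 rad/s and contact force between each of the fingers, the arm and mass_base below 0.2 N); the robot touches nothing.
It fails at once if a glass valve is shifted by more than 20 mm or tipped over (distance of any of valve_a, valve_b from where it was at the start of the episode above 0.02 m or angle between any of valve_a, valve_b's own z axis and vertical above 0.4 rad).
It fails at once if the shield can, lamp socket, pilot bulb or valve base is shifted by more than 20 mm or tipped over (distance of any of shield_can, lamp_socket, pilot_bulb, valve_base from where it was at the start of the episode above 0.02 m or angle between any of shield_can, lamp_socket, valve_base's own z axis and vertical above 0.4 rad).
It fails at once if the larger mass is dropped onto the stack (faster than 0.45 m/s on the stem, a fall of more than 10 mm) (horizontal distance between mass_mid and pan_top below 0.025 m and z of mass_mid in the frame of pan_top below 0.09 m and linear speed of mass_mid above 0.45 m/s).
It fails at once if the smaller mass is dropped onto the stack (faster than 0.45 m/s on the stem, a fall of more than 10 mm) (horizontal distance between mass_small and pan_top below 0.025 m and z of mass_small in the frame of pan_top below 0.09 m and linear speed of mass_small above 0.45 m/s).
It also fails if it takes over 72 s, if anything falls off the work surface, if the arm or the gripper's body presses on something with over 40 N, if the wrist force passes 120 N, or if a joint passes its speed limit or range.

## Working session

There is one attempt and no reset: what is moved stays moved. The work goes in short steps, Python scripts to look and compute and a tool call to move; the robot and the scene stay as the last step left them, time stands still between calls to the robot, and variables do not carry over. Pictures are saved under pics/ and viewed, and the job is handed in when it is done.

Besides the shell and the picture viewer there is one more tool, called after "Call:" by a JSON object that holds its "op" and its "data", one argument or row to a line. jog_arm: Moves the arm, as the interface text tells. Its arguments: {"type":"object","properties":{"deltas":{"type":"array","items":{"type":"array"}},"force":{"type":"number"}},"required":["deltas"]}

```bash
mkdir -p pics; python3 - <<'E'
from plant import ctrl
import cv2,numpy as np
s=ctrl.get_state();print({k:np.round(v,3).tolist() for k,v in s.items()})
for n in("side","top"):
    c=ctrl.read_camera(n);cv2.imwrite(f"pics/{n}0.png",c["pixels"]);np.savez(f"{n}0.npz",**c)
    print(n,[c[k] for k in("fx","fy","cx","cy")],np.round(c["T"],4).tolist(),[k for k in c])
E
```

```text
{'time': 0.0, 'qpos': [1.09, 0.287, 1.578, 0.0, 1.279, -0.15], 'dq': [-0.002, 0.001, 0.001, 0.001, -0.0, 0.001], 'joint_efforts': [0.001, -40.599, -29.262, -0.0, 0.006, 0.0], 'eef_pos': [0.219, 0.638, 0.23], 'tcp_rot': [0.698, -0.117, 0.116, -0.697], 'contact_force': [0.576, -0.408, -0.911], 'wrist_torque': [0.014, -0.03, -0.005], 'opening': 1.0}
side [359.15963616267857, 359.15963616267857, 254.13813184891035, 183.75227108057433] [[0.8957, 0.318, -0.3108, 0.2852], [-0.4442, 0.6087, -0.6573, -0.5145], [-0.0198, 0.7269, 0.6865, 0.7221], [0.0, 0.0, 0.0, 1.0]] ['pixels', 'range_z', 'fx', 'fy', 'cx', 'cy', 'T']
top [456.2848793403449, 456.2848793403449, 255.63699925414667, 190.8294480173538] [[0.0224, 0.9856, -0.1676, 0.3869], [-0.9996, 0.0245, 0.0105, 0.0597], [0.0145, 0.1673, 0.9858, 1.2808], [0.0, 0.0, 0.0, 1.0]] ['pixels', 'range_z', 'fx', 'fy', 'cx', 'cy', 'T']
```

View pics/side0.png

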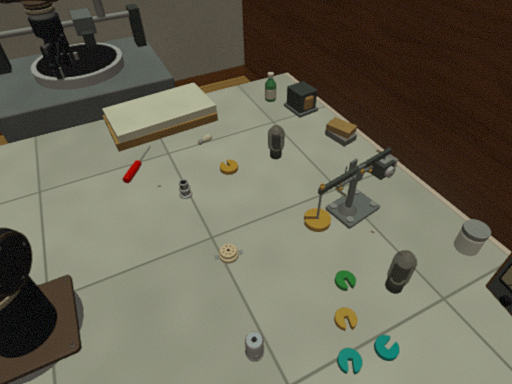

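View pics/top0.png

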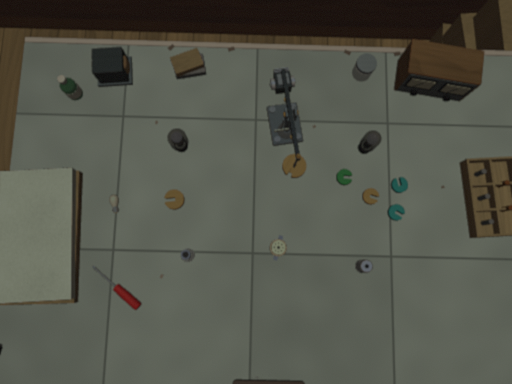

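```bash
cat > h.py <<'E'
import numpy as np,cv2
def load(f): return dict(np.load(f))
def ray(c,u,v):
    d=np.array([(u-c["cx"])/c["fx"],-(v-c["cy"])/c["fy"],-1.0]);return c["T"][:3,:3]@d,c["T"][:3,3]
def onplane(c,u,v,z):
    d,o=ray(c,u,v);return o+d*(z-o[2])/d[2]
def proj(c,p):
    q=c["T"][:3,:3].T@(np.asarray(p,float)-c["T"][:3,3]);return np.array([c["cx"]+c["fx"]*q[0]/-q[2],c["cy"]-c["fy"]*q[1]/-q[2]])
def tri(c1,p1,c2,p2):
    d1,o1=ray(c1,*p1);d2,o2=ray(c2,*p2)
    A=np.stack([d1,-d2],1);t=np.linalg.lstsq(A,o2-o1,rcond=None)[0]
    a=o1+d1*t[0];b=o2+d2*t[1];return (a+b)/2,np.linalg.norm(a-b)
def crop(c,u,v,h,s,name):
    u,v=int(u),int(v);p=c["pixels"];y0=max(0,v-h);x0=max(0,u-h);q=p[y0:v+h,x0:u+h]
    cv2.imwrite(name,cv2.resize(q,None,fx=s,fy=s,interpolation=cv2.INTER_CUBIC));return x0,y0
E
python3 - <<'E'
from h import *
t=load("top0.npz");s=load("side0.npz")
ims=[]
for c,pts in((t,[(294,150),(174,199),(370,196)]),(s,[(325,205),(229,167),(346,318)])):
    r=[cv2.resize(c["pixels"][v-32:v+32,u-32:u+32],None,fx=4,fy=4,interpolation=cv2.INTER_CUBIC) for u,v in pts]
    ims.append(np.hstack(r))
cv2.imwrite("pics/z0.png",np.clip(np.vstack(ims)*1.5,0,255))
for c,pts in((t,[(294,166),(174,199),(370,196)]),(s,[(317,219),(229,167),(346,318)])):
    for u,v in pts:
        d=c["range_z"][v-8:v+9:4,u-8:u+9:4];
        print(onplane(c,u,v,0.016).round(3),np.round(d[2],4))
    # hsv
    hsv=cv2.cvtColor(c["pixels"],cv2.COLOR_BGR2HSV)
    for u,v in pts: print(hsv[v,u-7],hsv[v,u+7],hsv[v-6,u-4])
E
```

```text
[ 0.676 -0.061  0.016] [1.2507 1.2484 1.2517 1.2545 1.2509]
[0.573 0.274 0.016] [1.2904 1.2952 1.2825 1.2773 1.2703]
[ 0.595 -0.276  0.016] [1.29   1.2838 1.3019 1.2984 1.3027]
[ 20 129  95] [ 20 132  95] [ 19 129  95]
[40 26 87] [ 20 132  95] [ 20 132  95]
[ 18 137  84] [21 88 78] [ 19 123  93]
[ 0.69  -0.032  0.016] [0.8693 0.868  0.8734 0.8696 0.8678]
[0.57  0.263 0.016] [1.0832 1.0848 1.0859 1.0883 1.0842]
[ 0.594 -0.283  0.016] [0.7363 0.735  0.7474 0.7347 0.7355]
[ 21 168 147] [ 22 178 152] [ 22 166 155]
[ 22 191 156] [ 20 184 148] [ 36  34 151]
[ 23 171 154] [ 22 171 154] [ 22 164 154][ WARN:0@0.109] global loadsave.cpp:1063 imwrite_ Unsupported depth image for selected encoder is fallbacked to CV_8U.
```

View pics/z0.png

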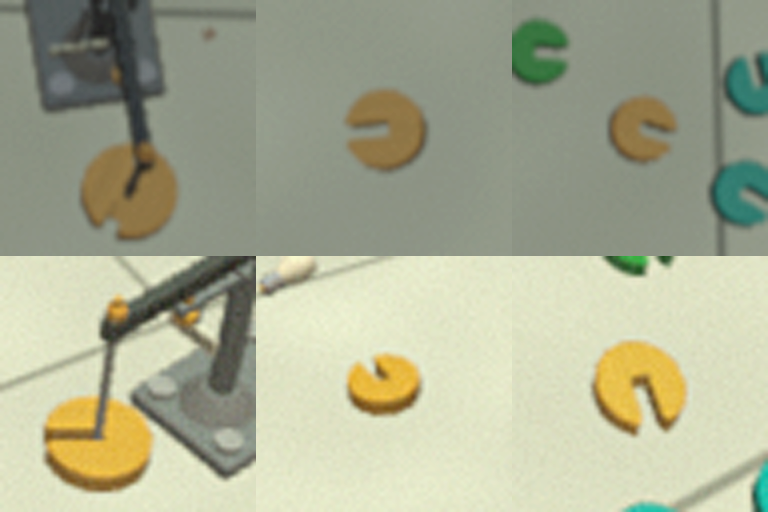

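```bash
cat >> h.py <<'E'
from scipy.optimize import least_squares
def brass(c,sat):
    h=cv2.cvtColor(cv2.GaussianBlur(cv2.resize(c["pixels"],None,fx=4,fy=4,interpolation=cv2.INTER_CUBIC),(0,0),1.5),cv2.COLOR_BGR2HSV)
    return ((h[...,0]>12)&(h[...,0]<30)&(h[...,1]>sat)).astype(np.uint8)
def disc(c,u,v,R,ztop,sat):
    m=brass(c,sat);w=int(4*26);U,V=int(4*u),int(4*v);y0,x0=max(0,V-w),max(0,U-w)
    sub=m[y0:V+w,x0:U+w].copy()
    n,l,st,_=cv2.connectedComponentsWithStats(sub);k=1+np.argmax(st[1:,4]);sub=(l==k).astype(np.uint8)
    ct=max(cv2.findContours(sub,cv2.RETR_EXTERNAL,cv2.CHAIN_APPROX_NONE)[0],key=len)[:,0,:]
    pts=np.array([onplane(c,(x+x0+.5)/4-.5,(y+y0+.5)/4-.5,ztop)[:2] for x,y in ct])
    o=c["T"][:2,3];ctr=pts.mean(0)
    for _ in range(4):
        far=np.array([np.dot(p-ctr,ctr-o)>-0.2*R*np.linalg.norm(ctr-o) for p in pts]);pp=pts[far]
        ctr=least_squares(lambda q:np.linalg.norm(pp-q,axis=1)-R,ctr,loss="soft_l1",f_scale=0.0008).x
    # slot: non-brass samples on rings within disc
    g=[]
    A=np.radians(np.arange(0,360,1))
    for f in np.linspace(.35,.8,10):
        hit=[]
        for a in A:
            q=proj(c,[*(ctr+f*R*np.array([np.cos(a),np.sin(a)])),ztop]);X,Y=int(round(4*q[0]+1.5))-x0,int(round(4*q[1]+1.5))-y0
            hit.append(not sub[Y,X])
        hit=np.array(hit)
        if hit.any(): g.append((f*R*1e3,np.degrees(np.angle(np.exp(1j*A[hit]).sum())),hit.sum()*np.pi/180*f*R*1e3))
    return ctr,np.array(g)
E
python3 - <<'E'
from h import *
np.set_printoptions(suppress=True,precision=1,linewidth=150)
t=load("top0.npz");s=load("side0.npz")
for nm,R,z,pt,ps in(("base",.033,.061,(294,166),(317,219)),("mid",.028,.016,(174,199),(229,167)),("small",.023,.014,(370,196),(346,318))):
    for c,p,sat in((t,pt,80),(s,ps,100)):
        ctr,g=disc(c,*p,R,z,sat);print(nm,(ctr*1e3).round(1));print(g.T)
# pan etc: other views
print(onplane(t,297,160,.145),onplane(t,284,72,.16))
E
```

```text
base [667.5 -56.3]
[[ 11.5  13.2  14.8  16.5  18.2  19.8  21.4  23.1  24.8  26.4]
 [-22.  -22.  -22.  -21.  -21.5 -22.  -18.6 152.  153.  152.5]
 [  2.2   2.1   2.3   1.4   3.2   5.9   8.2   8.5  10.8  12. ]]
base [665.  -61.1]
[[11.5 13.2 14.8 16.5 18.2 19.8 21.4 23.1 24.8 26.4]
 [51.  49.5 49.  50.  50.5 51.  50.5 51.  50.  50.5]
 [ 3.8  3.7  4.4  4.3  4.4  4.5  3.7  3.6  3.9  3.7]]
mid [571.8 269.2]
[[  9.8  11.2  12.6  14.   15.4  16.8  18.2  19.6  21.   22.4]
 [ 83.5  85.   87.5  89.5  91.   91.5  91.   91.   92.  101. ]
 [ 11.3  11.1  10.1  10.8   9.9  10.    9.8   9.9   9.2  13.3]]
mid [572.1 269.5]
[[  9.8  11.2  12.6  14.   15.4  16.8  18.2  19.6  21.   22.4]
 [112.  108.5 105.5 103.5 103.  102.5 101.  100.  100.   98.5]
 [  3.2   4.3   5.3   5.9   7.8   7.6   8.6   9.2   9.2  10.2]]
small [ 595.6 -273.3]
[[   8.1    9.2   10.3   11.5   12.7   13.8   14.9   16.1   17.2   18.4]
 [ -93.   -95.   -96.9  -99.   -99.5 -100.5  -99.9 -101.5 -102.  -103. ]
 [  10.    10.8    9.6    9.4    8.8    9.6    9.1    9.6    9.3    8.7]]
small [ 594.3 -280.8]
[[   8.1    9.2   10.3   11.5   12.7   13.8   14.9   16.1   17.2   18.4]
 [-112.  -113.  -112.  -111.  -110.  -111.5 -110.5 -111.  -110.5 -111.5]
 [   8.     7.2    7.4    7.4    7.3    7.2    7.3    7.6    7.8    7.7]]
[ 0.7 -0.1  0.1] [ 0.9 -0.   0.2]
```

```bash
cat >> h.py <<'E'
def tile(c,ctr,z,R,h=20,s=12,col=(255,0,0)):
    p0=proj(c,[*ctr,z]);u,v=int(p0[0]),int(p0[1])
    im=cv2.resize(c["pixels"][v-h:v+h,u-h:u+h],None,fx=s,fy=s,interpolation=cv2.INTER_CUBIC)
    im=np.clip(im.astype(float)*1.4,0,255).astype(np.uint8)
    def d(x,y,zz): 
        q=proj(c,[x,y,zz]);return ((q-np.array([u-h,v-h])+.5)*s-.5).astype(int)
    A=np.linspace(0,2*np.pi,60)
    P=np.array([d(ctr[0]+R*np.cos(a),ctr[1]+R*np.sin(a),z) for a in A]);cv2.polylines(im,[P],True,col,1)
    cv2.circle(im,tuple(int(k) for k in d(*ctr,z)),3,col,-1);return im
E
python3 - <<'E'
from h import *
t=load("top0.npz");s=load("side0.npz")
a=[]
for c,L in((t,[(.6675,-.0563),(.572,.2693),(.5956,-.2733)]),(s,[(.665,-.0611),(.572,.2695),(.5943,-.2808)])):
    a.append(np.hstack([tile(c,q,z,R,h=18,s=7) for q,z,R in zip(L,(.061,.016,.014),(.033,.028,.023))]))
cv2.imwrite("pics/z1.png",np.vstack(a))
E
```

```text
(no output)
```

View pics/z1.png

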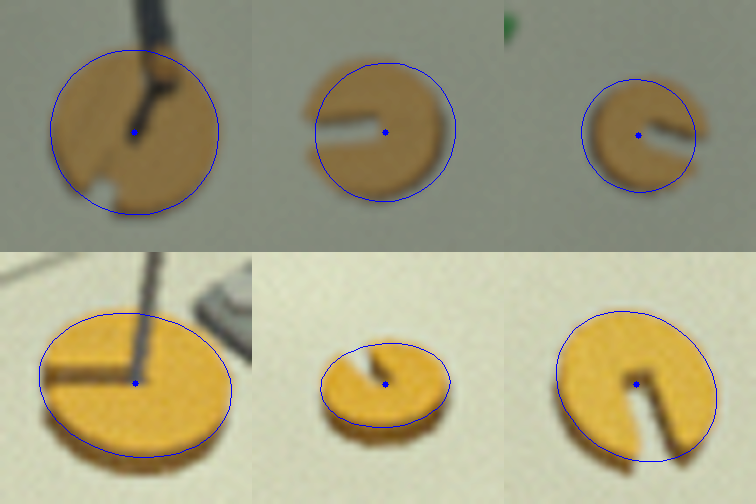

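```bash
cat >> h.py <<'E'
def contour(c,u,v,sat,hw=26):
    m=brass(c,sat);w=int(4*hw);U,V=int(4*u),int(4*v);y0,x0=max(0,V-w),max(0,U-w)
    sub=m[y0:V+w,x0:U+w].copy();n,l,st,_=cv2.connectedComponentsWithStats(sub);k=1+np.argmax(st[1:,4]);sub=(l==k).astype(np.uint8)
    ct=max(cv2.findContours(sub,cv2.RETR_EXTERNAL,cv2.CHAIN_APPROX_NONE)[0],key=len)[:,0,:]
    return (ct+[x0,y0]+.5)/4-.5
def disc2(c,u,v,R,ztop,sat,init):
    pts=np.array([onplane(c,x,y,ztop)[:2] for x,y in contour(c,u,v,sat)]);ctr=np.array(init);o=c["T"][:2,3]
    fd=(ctr-o)/np.linalg.norm(ctr-o)
    for tol in(.005,.004,.003,.0025,.002,.002):
        d=np.linalg.norm(pts-ctr,axis=1)-R;far=(pts-ctr)@fd>-.4*R
        k=(abs(d)<tol)&far
        ctr=least_squares(lambda q:np.linalg.norm(pts[k]-q,axis=1)-R,ctr).x
    return ctr,k.mean()
E
python3 - <<'E'
from h import *
t=load("top0.npz");s=load("side0.npz");a=[]
for c,sat,L in((t,75,[((294,166),(.6675,-.0563)),((174,199),(.5735,.274)),((370,196),(.5956,-.2785))]),(s,90,[((317,219),(.665,-.0611)),((229,167),(.572,.2695)),((346,318),(.5943,-.2808))])):
    r=[]
    for (p,i),z,R in zip(L,(.061,.016,.014),(.033,.028,.023)):
        q,k=disc2(c,*p,R,z,sat,i);print((q*1e3).round(1),k.round(2));r.append(tile(c,q,z,R,h=18,s=7))
    a.append(np.hstack(r))
cv2.imwrite("pics/z2.png",np.vstack(a))
E
```

```text
[667.7 -56.5] 0.55
[573.1 274.4] 0.41
[ 596.2 -277.8] 0.41
[666.8 -59.4] 0.43
[572.  271.6] 0.43
[ 594.6 -280.8] 0.46
```

View pics/z2.png

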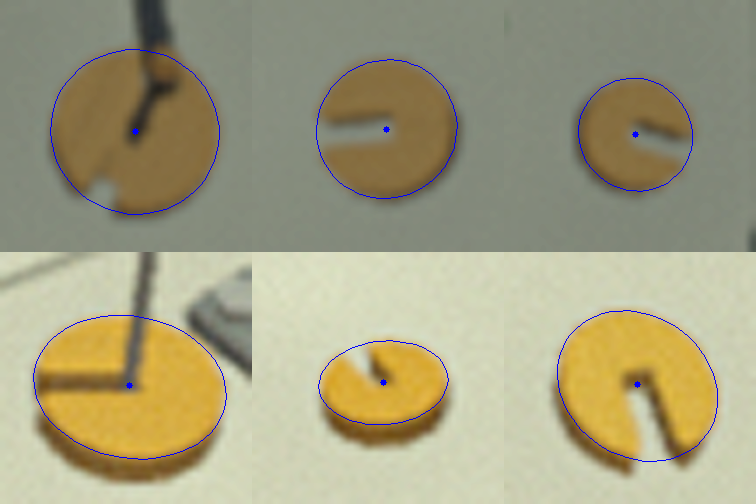

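```bash
cat >> h.py <<'E'
def slot(c,u,v,ctr,R,ztop,sat,lo=.45,hi=.8):
    m=brass(c,sat);A=np.radians(np.arange(0,360,1));g=[]
    for f in np.linspace(lo,hi,6):
        hit=[]
        for a in A:
            q=proj(c,[*(ctr+f*R*np.array([np.cos(a),np.sin(a)])),ztop]);hit.append(not m[int(round(4*q[1]+1.5)),int(round(4*q[0]+1.5))])
        hit=np.array(hit)
        if hit.any(): g.append((np.degrees(np.angle(np.exp(1j*A[hit]).sum())),hit.sum()*np.pi/180*f*R*1e3))
    return np.array(g).T
E
python3 - <<'E'
from h import *
np.set_printoptions(suppress=True,precision=1,linewidth=150)
t=load("top0.npz");s=load("side0.npz")
for c,u,q,R,z,sat in((t,0,(.5731,.2744),.028,.016,70),(s,0,(.572,.2716),.028,.016,90),(t,0,(.5962,-.2778),.023,.014,70),(s,0,(.5946,-.2808),.023,.014,90)):
    for sa in(sat-15,sat,sat+20):print(sa,slot(c,0,0,np.array(q),R,z,sa))
# beam direction, top view: dark beam
E
python3 - <<'E'
import cv2,sys
sys.path.insert(0,'.')
from h import *
t=load("top0.npz");s=load("side0.npz")
a=cv2.resize(t["pixels"][60:185,240:330],None,fx=4.5,fy=4.5,interpolation=cv2.INTER_CUBIC)
b=cv2.resize(s["pixels"][140:240,290:400],None,fx=3.6,fy=5.625,interpolation=cv2.INTER_CUBIC)
cv2.imwrite("pics/z3.png",np.clip(np.hstack([a,b[:a.shape[0]]])*1.4,0,255).astype(np.uint8))
E
```

```text
55 [[98.  97.  96.  97.  97.5 95.5]
 [ 7.3  7.4  7.2  8.1  7.1  7.8]]
70 [[98.  97.5 97.  98.  97.5 96. ]
 [ 8.6  8.6  8.9  8.7  8.6  9. ]]
90 [[100.   99.   97.5  97.   97.5  97. ]
 [ 11.2  10.9  11.   10.6  10.   11.3]]
75 [[104.5 102.  101.   98.5  99.   97. ]
 [  4.8   6.4   6.6   7.1   8.2   9. ]]
90 [[105.  102.5 100.5 100.   98.   97. ]
 [  6.8   6.6   8.1   8.1   8.9  10.6]]
110 [[105.  103.5 101.5  99.5  99.5  97. ]
 [  6.8   8.6   8.6   9.7  10.   10.6]]
55 [[-107.  -108.  -107.5 -106.5 -107.  -106.5]
 [   7.     6.9    7.6    6.9    6.7    7.7]]
70 [[-107.5 -108.5 -109.5 -106.5 -107.5 -107. ]
 [   8.7    8.3    8.5    8.5    8.2    9.3]]
90 [[-108.5 -109.  -110.  -107.5 -107.5 -107. ]
 [  10.1   10.2   10.2   10.1   10.    10.6]]
75 [[-112.  -111.5 -111.5 -112.  -112.  -112.5]
 [   5.6    5.8    5.7    6.1    6.2    6.4]]
90 [[-115.  -111.5 -111.  -112.  -112.  -112.5]
 [   6.7    6.7    6.9    7.2    7.3    7.7]]
110 [[-114.5 -114.  -113.  -112.  -111.5 -112. ]
 [   7.9    7.7    7.8    8.2    8.2    8.7]]
```

View pics/z3.png

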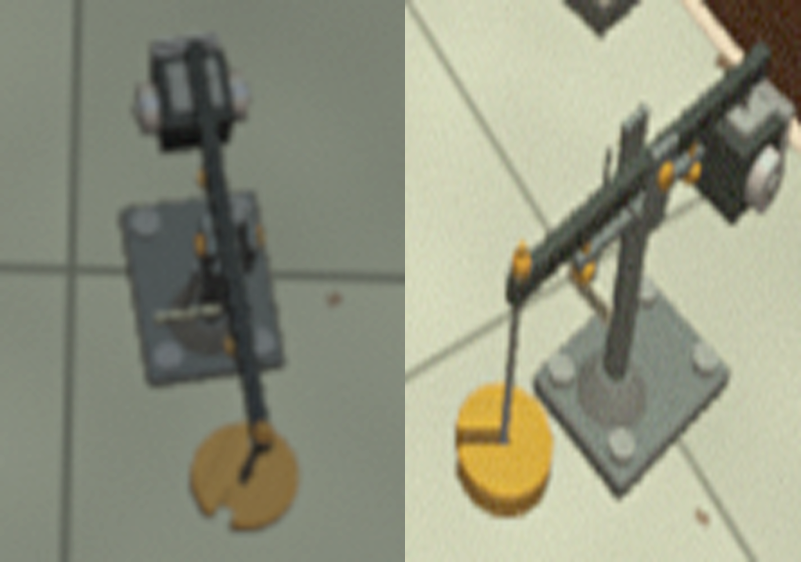

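```bash
cat >> h.py <<'E'
from scipy.spatial.transform import Rotation as Ro
def Rt(mdeg,lean,sgn):
    a=np.radians(mdeg);th=np.radians(lean);m=np.array([np.cos(a),np.sin(a),0]);y=np.sin(th)*m-np.cos(th)*np.array([0,0,1.])
    z=sgn*np.array([-m[1],m[0],0]);return np.stack([np.cross(y,z),y,z],1)
def to(pos,R):
    from plant import ctrl
    s=ctrl.get_state();p=np.array(s["eef_pos"]);R0=Ro.from_quat(s["tcp_rot"]).as_matrix()
    w=Ro.from_matrix(R0.T@R).as_rotvec();d=R0.T@(np.asarray(pos)-p)
    print("t",round(float(s["time"]),2),"p",p.round(4),"q",np.round(s["qpos"],2),"F",np.round(s["contact_force"],1),"op",round(float(s["opening"]),3))
    print("  w",w.round(3).tolist(),"d",d.round(4).tolist(),"deg",np.degrees(np.linalg.norm(w)).round(1),"mm",(np.linalg.norm(d)*1e3).round(1))
def tcp(ctr,mdeg,s,h):
    a=np.radians(mdeg);return np.array([ctr[0]+s*np.cos(a),ctr[1]+s*np.sin(a),h])
MID=(.5725,.2730);SM=(.5954,-.2793);STEM=(.6673,-.058)
E
python3 - <<'E'
from h import *
from plant import ctrl
print(Ro.from_quat(ctrl.get_state()["tcp_rot"]).as_matrix().round(2))
for sg in(1,-1): to(tcp(MID,98.5,.0087,.12),Rt(98.5,40,sg))
E
```

```text
[[ 0.95 -0.    0.32]
 [-0.32 -0.    0.95]
 [-0.   -1.   -0.  ]]
t 0.1 p [0.2189 0.6379 0.23  ] q [ 1.09  0.29  1.58  0.    1.28 -0.15] F [ 0.3  0.2 -0. ] op 0.994
  w [0.712, -1.953, -0.434] d [0.4489, 0.1104, -0.2223] deg 121.7 mm 513.0
t 0.1 p [0.2189 0.6379 0.23  ] q [ 1.09  0.29  1.58  0.    1.28 -0.15] F [ 0.3  0.2 -0. ] op 0.994
  w [0.382, 1.044, 0.627] d [0.4489, 0.1104, -0.2223] deg 73.2 mm 513.0
```

Call:
{"op": "jog_arm", "data": {
  "deltas": [
    [[0.382, 1.044, 0.627], [0.449, 0.08, -0.222], 1],
    [[0.382, 1.044, 0.627], [0.449, 0.08, -0.222], 1],
    [[0.382, 1.044, 0.627], [0.449, 0.08, -0.222], 1],
    [[0.382, 1.044, 0.627], [0.449, 0.08, -0.222], 1],
    [[0.382, 1.044, 0.627], [0.449, 0.08, -0.222], 1],
    [[0.382, 1.044, 0.627], [0.449, 0.08, -0.222], 1],
    [[0.382, 1.044, 0.627], [0.449, 0.08, -0.222], 1],
    [[0.382, 1.044, 0.627], [0.449, 0.08, -0.222], 1],
    [[0.382, 1.044, 0.627], [0.449, 0.08, -0.222], 1],
    [[0.382, 1.044, 0.627], [0.449, 0.08, -0.222], 1]
  ]
}}

```text
time: 0.93
eef_pos: [0.5096, 0.3439, 0.1647]
tcp_rot: [-0.352, 0.61, -0.249, 0.664]
contact_force: [0.6, 1.1, 0.1]
opening: 1.002
```

```bash
python3 - <<'E'
from h import *
to(tcp(MID,98.5,.0087,.12),Rt(98.5,40,-1))
E
```

```text
t 0.93 p [0.5096 0.3439 0.1647] q [ 0.16  0.18  1.94  0.77  1.15 -0.38] F [0.6 1.1 0.1] op 1.002
  w [0.005, 0.016, 0.01] d [0.0838, -0.0106, 0.0503] deg 1.1 mm 98.3
```

Call:
{"op": "jog_arm", "data": {
  "deltas": [
    [[0, 0.016, 0.01], [0.084, -0.011, 0.05], 1],
    [[0, 0.016, 0.01], [0.084, -0.011, 0.05], 1],
    [[0, 0.016, 0.01], [0.084, -0.011, 0.05], 1],
    [[0, 0.016, 0.01], [0.084, -0.011, 0.05], 1],
    [[0, 0.016, 0.01], [0.084, -0.011, 0.05], 1]
  ]
}}

```text
time: 1.35
eef_pos: [0.5709, 0.2805, 0.1191]
tcp_rot: [-0.347, 0.619, -0.249, 0.659]
contact_force: [-0.1, -0.3, 1.0]
opening: 1.001
```

```bash
python3 - <<'E'
from h import *
from plant import ctrl
to(tcp(MID,98.5,.0087,.05),Rt(98.5,40,-1))
a=[]
for n in("side","top"):
    c=ctrl.read_camera(n);u,v=proj(c,[*MID,.03]).astype(int)
    q=c["pixels"][max(0,v-50):v+50,u-50:u+50];a.append(cv2.resize(q,(400,400*q.shape[0]//100),interpolation=cv2.INTER_CUBIC)[:400])
    print(u,v)
h=min(x.shape[0] for x in a)
cv2.imwrite("pics/p1.png",np.clip(np.hstack([x[:h] for x in a])*1.4,0,255).astype(np.uint8))
E
```

```text
t 1.35 p [0.5709 0.2805 0.1191] q [ 0.04  0.33  1.85  0.76  1.18 -0.5 ] F [-0.1 -0.3  1. ] op 1.001
  w [0.006, -0.002, -0.001] d [0.0436, 0.0536, 0.001] deg 0.4 mm 69.1
228 161
173 198
```

View pics/p1.png

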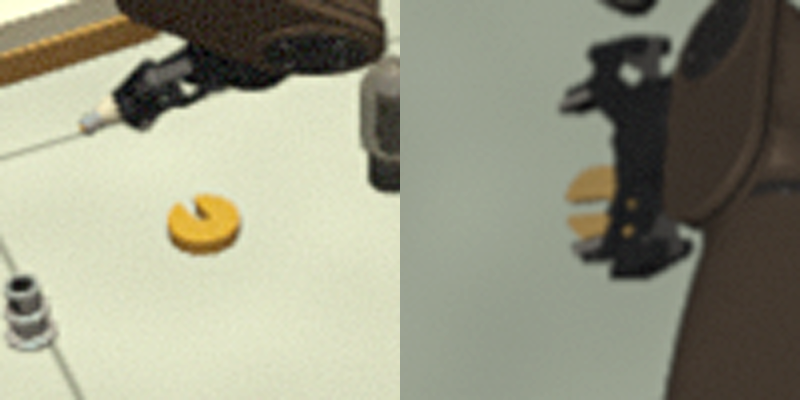

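Call:
{"op": "jog_arm", "data": {
  "deltas": [
    [[0.006, 0, 0], [0.0436, 0.0536, 0.001], 1],
    [[0.006, 0, 0], [0.0436, 0.0536, 0.001], 1],
    [[0.006, 0, 0], [0.0436, 0.0536, 0.001], 1]
  ]
}}

```text
time: 1.7
eef_pos: [0.5655, 0.2843, 0.0463]
tcp_rot: [-0.348, 0.619, -0.248, 0.659]
contact_force: [-1.4, -0.3, -0.8]
opening: 1.001
```

```bash
cat >> h.py <<'E'
def look(P,name,hw=40,force=False):
    from plant import ctrl
    a=[];cs={}
    for n in("side","top"):
        c=ctrl.read_camera(n);cs[n]=c;u,v=proj(c,P).round().astype(int)
        q=c["pixels"][max(0,v-hw):v+hw,max(0,u-hw):u+hw];a.append(cv2.resize(q,(400,400),interpolation=cv2.INTER_CUBIC))
        print(n,"crop origin",u-hw,v-hw,"scale",400/(2*hw));np.savez(f"{n}_last.npz",**c)
    cv2.imwrite(name,np.clip(np.hstack(a)*1.4,0,255).astype(np.uint8));return cs
E
python3 - <<'E'
from h import *
to(tcp(MID,98.5,.0087,.008),Rt(98.5,40,-1))
look([*MID,.03],"pics/p2.png")
E
```

```text
t 1.7 p [0.5655 0.2843 0.0463] q [ 0.04  0.44  1.87  0.8   1.09 -0.59] F [-1.4 -0.3 -0.8] op 1.001
  w [0.01, -0.003, -0.0] d [0.0273, 0.027, 0.0056] deg 0.6 mm 38.8
side crop origin 188 121 scale 5.0
top crop origin 134 158 scale 5.0
```

View pics/p2.png

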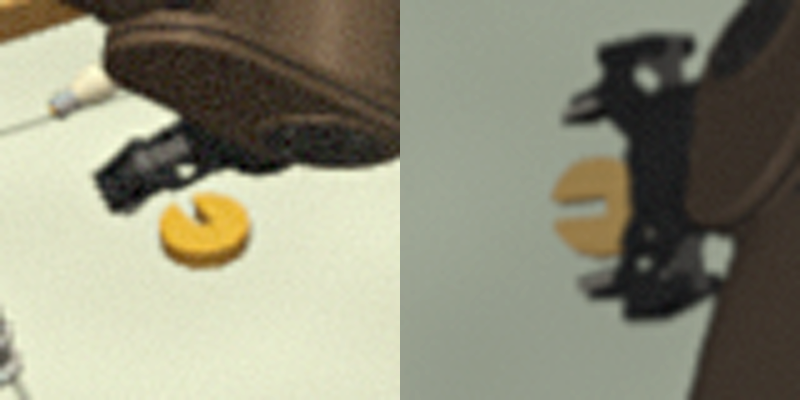

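Call:
{"op": "jog_arm", "data": {
  "deltas": [
    [[0.01, 0, 0], [0.0273, 0.027, 0.0056], 1],
    [[0.01, 0, 0], [0.0273, 0.027, 0.0056], 1],
    [[0.01, 0, 0], [0.0273, 0.027, 0.0056], 1],
    [[0.01, 0, 0], [0.0273, 0.027, 0.0056], 1]
  ]
}}

```text
time: 2.13
eef_pos: [0.5764, 0.2825, 0.016]
tcp_rot: [-0.342, 0.615, -0.252, 0.664]
contact_force: [0.6, -0.6, 0.6]
opening: 0.999
```

```bash
python3 - <<'E'
from h import *
to(tcp(MID,98.5,.0087,.008),Rt(98.5,40,-1))
look([*MID,.03],"pics/p3.png")
E
```

```text
t 2.13 p [0.5764 0.2825 0.016 ] q [ 0.04  0.5   1.86  0.83  1.05 -0.64] F [ 0.6 -0.6  0.6] op 0.999
  w [-0.009, 0.003, -0.002] d [0.0052, 0.006, -0.0054] deg 0.6 mm 9.6
side crop origin 188 121 scale 5.0
top crop origin 134 158 scale 5.0
```

View pics/p3.png

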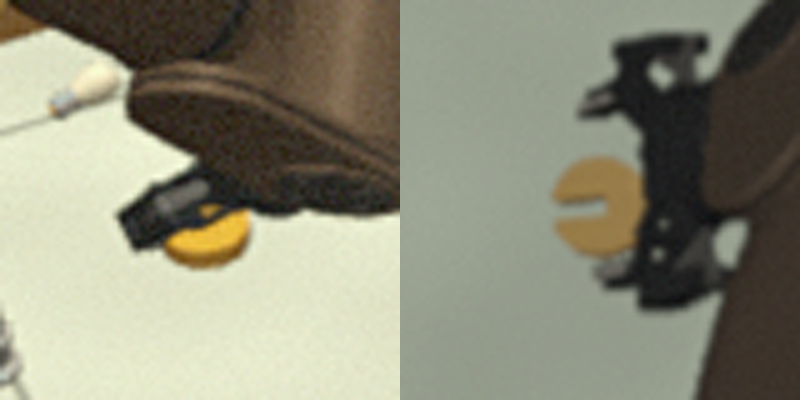

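Call:
{"op": "jog_arm", "data": {
  "deltas": [
    [[-0.009, 0.003, 0], [0.0052, 0.006, -0.0054], 1],
    [[-0.009, 0.003, 0], [0.0052, 0.006, -0.0054], 1],
    [[-0.009, 0.003, 0], [0.0052, 0.006, -0.0054], 1],
    [[-0.009, 0.003, 0], [0.0052, 0.006, -0.0054], 1]
  ]
}}

```text
time: 2.57
eef_pos: [0.5718, 0.2815, 0.0089]
tcp_rot: [-0.345, 0.616, -0.25, 0.662]
contact_force: [0.5, 0.1, -0.1]
opening: 0.999
```

```bash
python3 - <<'E'
from h import *
to(tcp(MID,98.5,.0087,.008),Rt(98.5,40,-1))
E
```

```text
t 2.57 p [0.5718 0.2815 0.0089] q [ 0.04  0.51  1.86  0.83  1.04 -0.65] F [ 0.5  0.1 -0.1] op 0.999
  w [-0.002, 0.002, -0.001] d [0.0004, 0.0008, -0.0006] deg 0.2 mm 1.1
```

Call:
{"op": "jog_arm", "data": {
  "deltas": [
    [[0, 0, 0], [0, 0, 0], 0.5],
    [[0, 0, 0], [0, 0, 0], 0.5],
    [[0, 0, 0], [0, 0, 0], 0.5],
    [[0, 0, 0], [0, 0, 0], 0.5],
    [[0, 0, 0], [0, 0, 0], 0.5],
    [[0, 0, 0], [0, 0, 0], 0.5]
  ],
  "force": 30
}}

```text
time: 3.07
eef_pos: [0.5721, 0.2814, 0.0093]
tcp_rot: [-0.344, 0.616, -0.25, 0.662]
contact_force: [0.3, -2.1, 3.0]
opening: 0.632
```

```bash
python3 - <<'E'
from h import *
to(tcp(MID,98.5,.0087,.04),Rt(98.5,40,-1))
look([*MID,.03],"pics/p4.png")
E
```

```text
t 3.07 p [0.5721 0.2814 0.0093] q [ 0.04  0.51  1.86  0.83  1.04 -0.65] F [ 0.3 -2.1  3. ] op 0.632
  w [-0.002, 0.002, -0.002] d [-0.0201, -0.0233, -0.0008] deg 0.2 mm 30.8
side crop origin 188 121 scale 5.0
top crop origin 134 158 scale 5.0
```

View pics/p4.png

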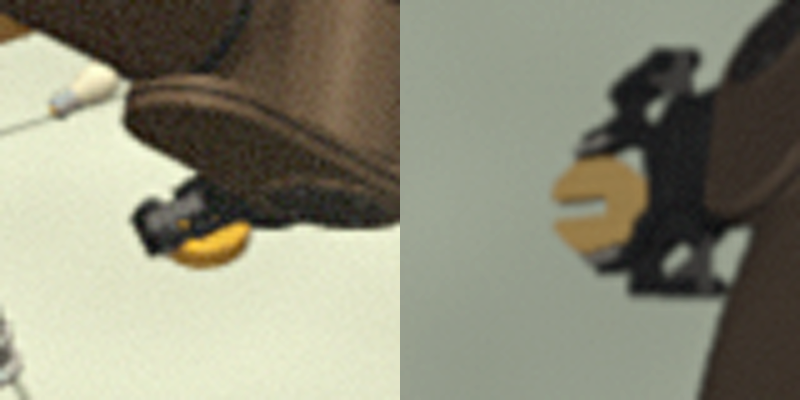

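Call:
{"op": "jog_arm", "data": {
  "deltas": [
    [[0, 0, 0], [0, 0, 0], 0.4],
    [[0, 0, 0], [0, 0, 0], 0.4],
    [[0, 0, 0], [-0.005, -0.006, 0], 0.4],
    [[0, 0, 0], [-0.01, -0.0116, 0], 0.4],
    [[0, 0, 0], [-0.02, -0.0233, 0], 0.4],
    [[0, 0, 0], [-0.03, -0.035, 0], 0.4],
    [[0, 0, 0], [-0.03, -0.035, 0], 0.4],
    [[0, 0, 0], [-0.03, -0.035, 0], 0.4]
  ],
  "force": 60
}}

```text
time: 3.83
eef_pos: [0.5724, 0.2818, 0.056]
tcp_rot: [-0.344, 0.615, -0.251, 0.663]
contact_force: [-0.5, 0.6, -2.8]
opening: 0.621
```

```bash
python3 - <<'E'
from h import *
to(tcp(MID,98.5,.0087,.05),Rt(98.5,40,-1))
look([*MID,.05],"pics/p5.png")
E
```

```text
t 3.83 p [0.5724 0.2818 0.056 ] q [ 0.04  0.43  1.87  0.8   1.09 -0.59] F [-0.5  0.6 -2.8] op 0.621
  w [-0.004, 0.004, -0.001] d [0.0039, 0.0046, -0.0012] deg 0.3 mm 6.1
side crop origin 188 116 scale 5.0
top crop origin 132 157 scale 5.0
```

View pics/p5.png

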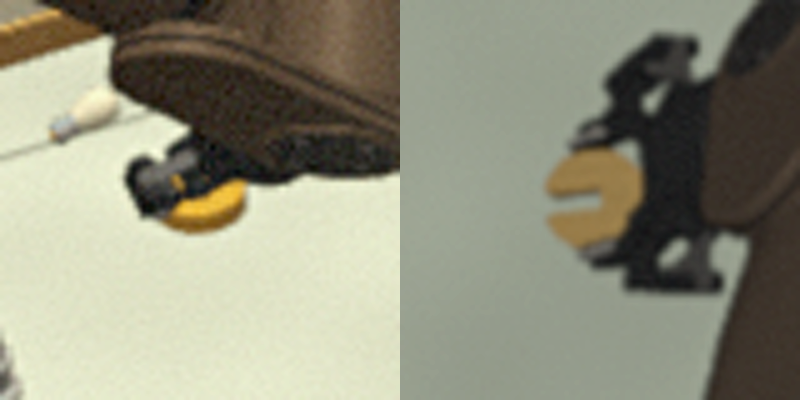

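```bash
python3 - <<'E'
from h import *
to([.50,.10,.14],Rt(70,40,-1))
to([.52,-.15,.14],Rt(55,40,-1))
E
```

```text
t 3.93 p [0.5711 0.2817 0.0543] q [ 0.04  0.43  1.87  0.8   1.09 -0.59] F [ 0.3 -0.8 -1.3] op 0.621
  w [0.319, 0.382, -0.001] d [0.0742, -0.1746, -0.0971] deg 28.5 mm 213.1
t 3.93 p [0.5711 0.2817 0.0543] q [ 0.04  0.43  1.87  0.8   1.09 -0.59] F [ 0.3 -0.8 -1.3] op 0.621
  w [0.487, 0.583, -0.002] d [0.2657, -0.3356, -0.1143] deg 43.5 mm 443.1
```

Call:
{"op": "jog_arm", "data": {
  "deltas": [
    [[0.04, 0.05, 0], [0.008, -0.02, -0.011], 0.4],
    [[0.08, 0.095, 0], [0.0185, -0.0436, -0.0243], 0.4],
    [[0.12, 0.143, 0], [0.028, -0.066, -0.036], 0.4],
    [[0.16, 0.19, 0], [0.037, -0.087, -0.0485], 0.4],
    [[0.2, 0.24, 0], [0.046, -0.109, -0.061], 0.4],
    [[0.24, 0.287, 0], [0.056, -0.131, -0.073], 0.4],
    [[0.28, 0.335, 0], [0.065, -0.153, -0.085], 0.4],
    [[0.319, 0.382, 0], [0.0742, -0.1746, -0.0971], 0.4],
    [[0.34, 0.41, 0], [0.1, -0.195, -0.1], 0.4],
    [[0.36, 0.44, 0], [0.125, -0.216, -0.102], 0.4]
  ]
}}

```text
time: 4.77
eef_pos: [0.5033, 0.034, 0.1383]
tcp_rot: [-0.159, 0.691, -0.425, 0.562]
contact_force: [1.9, 0.5, -2.2]
opening: 0.624
```

```bash
python3 - <<'E'
from h import *
to([.52,-.15,.14],Rt(55,40,-1))
E
```

```text
t 4.77 p [0.5033 0.034  0.1383] q [-0.48 -0.02  2.22  0.78  1.14 -0.47] F [ 1.9  0.5 -2.2] op 0.624
  w [0.128, 0.142, 0.001] d [0.1221, -0.1052, 0.0904] deg 10.9 mm 184.8
```

```bash
python3 - <<'E'
from h import *
to([.54,-.12,.12],Rt(55,40,-1))
to(tcp(STEM,55,-.065+.0087,.10),Rt(55,40,-1))
E
```

```text
t 4.77 p [0.5033 0.034  0.1383] q [-0.48 -0.02  2.22  0.78  1.14 -0.47] F [ 1.9  0.5 -2.2] op 0.624
  w [0.128, 0.142, 0.001] d [0.1076, -0.0671, 0.0965] deg 10.9 mm 159.4
t 4.77 p [0.5033 0.034  0.1383] q [-0.48 -0.02  2.22  0.78  1.14 -0.47] F [ 1.9  0.5 -2.2] op 0.624
  w [0.128, 0.142, 0.001] d [0.0793, -0.018, 0.1769] deg 10.9 mm 194.7
```

Call:
{"op": "jog_arm", "data": {
  "deltas": [
    [[0.03, 0.03, 0], [0.018, -0.011, 0.016], 0.4],
    [[0.06, 0.07, 0], [0.036, -0.022, 0.032], 0.4],
    [[0.09, 0.1, 0], [0.054, -0.034, 0.048], 0.4],
    [[0.128, 0.142, 0], [0.072, -0.045, 0.065], 0.4],
    [[0.128, 0.142, 0], [0.09, -0.056, 0.08], 0.4],
    [[0.128, 0.142, 0], [0.1076, -0.0671, 0.0965], 0.4],
    [[0.128, 0.142, 0], [0.1, -0.053, 0.12], 0.4],
    [[0.128, 0.142, 0], [0.093, -0.042, 0.14], 0.4],
    [[0.128, 0.142, 0], [0.086, -0.03, 0.16], 0.4],
    [[0.128, 0.142, 0], [0.0793, -0.018, 0.1769], 0.4]
  ]
}}

```text
time: 5.6
eef_pos: [0.6355, -0.1042, 0.0982]
tcp_rot: [-0.092, 0.702, -0.478, 0.52]
contact_force: [-0.4, -1.1, -1.6]
opening: 0.621
```

```bash
python3 - <<'E'
from h import *
to(tcp(STEM,55,-.065+.0087,.10),Rt(55,40,-1))
look([*STEM,.08],"pics/p6.png")
E
```

```text
t 5.6 p [ 0.6355 -0.1042  0.0982] q [-0.58  0.34  1.9   0.83  1.06 -0.44] F [-0.4 -1.1 -1.6] op 0.621
  w [0.001, -0.003, 0.002] d [-0.001, -0.0016, -0.0005] deg 0.2 mm 1.9
side crop origin 278 172 scale 5.0
top crop origin 255 124 scale 5.0
```

View pics/p6.png

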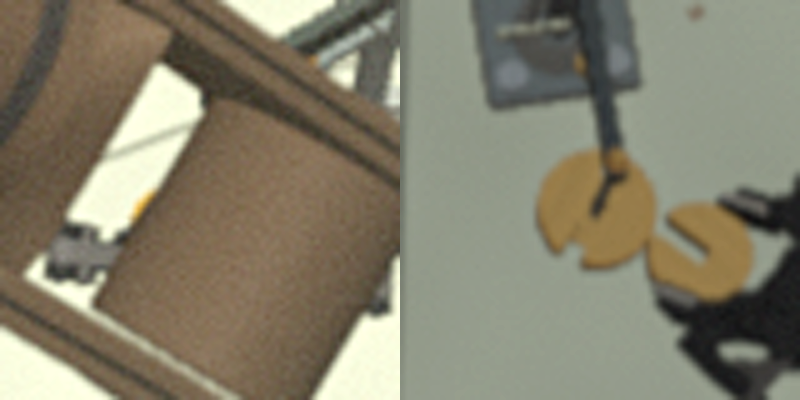

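```bash
python3 - <<'E'
from h import *
np.set_printoptions(suppress=True,precision=1,linewidth=150)
c=load("top_last.npz")
print("stem bottom",onplane(c,294.4-.4,166.6-.4,.061),"proj top",[proj(c,[.6677,-.0565,z]) for z in(.061,.145)])
b=disc2(c,294,166,.033,.061,75,(.6677,-.0565));print("base",b)
# held mass
zt=.105
i=onplane(c,255+305/5,124+250/5,zt)[:2];print(i)
m=brass(c,75)
for _ in range(1):
    # contour near
    cts=cv2.findContours(m,cv2.RETR_LIST,cv2.CHAIN_APPROX_NONE)[0]
    P=np.vstack([k[:,0,:] for k in cts if len(k)>40]);P=(P+.5)/4-.5
    W=np.array([onplane(c,x,y,zt)[:2] for x,y in P])
    ctr=i
    for tol in(.006,.004,.003,.002,.0015,.0015):
        d=np.linalg.norm(W-ctr,axis=1)-.028;k=abs(d)<tol
        ctr=least_squares(lambda q:np.linalg.norm(W[k]-q,axis=1)-.028,ctr).x
    print("mid",ctr*1e3,k.sum())
for sa in(55,70,85):print(slot(c,0,0,ctr,.028,zt,sa,.3,.7))
p=c["pixels"]
st=onplane(c,294.0,166.2,.061)[:2]
im=tile(c,ctr,zt,.028,h=30,s=10);cv2.imwrite("pics/p7.png",im)
E
```

```text
stem bottom [ 0.7 -0.1  0.1] proj top [array([293.9, 165.4]), array([297.1, 158.1])]
base (array([ 0.7, -0.1]), np.float64(0.2669039145907473))
[ 0.6 -0.1]
mid [ 634.2 -106.8] 160
[[57.  57.  55.5 54.5 54.5 54.5]
 [ 7.2  7.2  6.3  6.9  6.7  6.8]]
[[57.  57.  56.5 55.5 55.5 54.5]
 [ 8.6  8.4  8.1  7.9  7.9  8.2]]
[[59.  58.5 54.5 55.  55.  55. ]
 [ 9.2  9.3  9.4  9.2  9.4  9.2]]
```

View pics/p7.png

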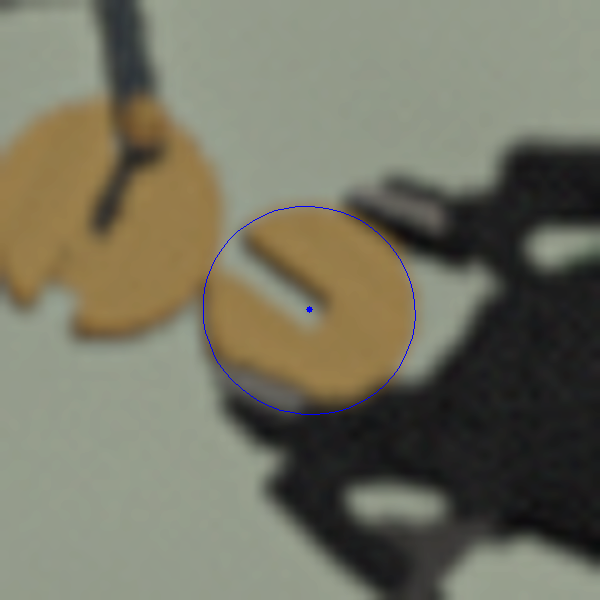

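```bash
python3 - <<'E'
from h import *
np.set_printoptions(suppress=True,precision=4,linewidth=150)
c=load("top_last.npz")
p=proj(c,[.6342,-.1068,.105]);g=cv2.cvtColor(c["pixels"],cv2.COLOR_BGR2GRAY).astype(float)
print(p)
for v in range(156,171):
    r=g[v,286:304];w=np.clip(75-r,0,None);w[abs(np.arange(286,304)-295.5)>5]=0
    print(v,r.astype(int),(w@np.arange(286,304)/w.sum()).round(2) if w.sum()>0 else None)
E
```

```text
[314.4527 174.5565]
156 [103  97  92  91  90  89  89  92  88  66  58  67  74  73  80  95 104 110] 296.19
157 [ 97  93  91  89  89  90  91  91  91  73  56  62  68  67  75  88  96 103] 297.0
158 [92 91 91 89 90 89 91 92 94 82 52 50 53 55 67 85 89 94] 297.64
159 [91 92 90 89 89 90 90 93 92 78 44 31 36 45 68 86 89 92] 297.59
160 [91 91 89 89 90 91 93 93 88 67 38 39 51 65 80 88 90 90] 296.92
161 [91 90 89 89 91 92 92 92 81 54 45 65 79 84 89 90 91 90] 295.82
162 [91 89 89 90 90 92 93 89 69 46 53 80 90 91 91 90 92 92] 295.28
163 [90 89 90 91 91 93 92 77 53 43 67 87 93 91 91 91 92 92] 294.77
164 [89 88 91 90 92 93 89 65 40 44 72 89 90 91 91 91 90 91] 294.34
165 [89 90 91 91 91 92 85 57 38 50 76 88 91 91 91 92 91 90] 294.09
166 [89 90 91 92 92 91 82 56 46 71 86 90 90 91 91 91 91 91] 293.71
167 [90 90 92 91 92 90 85 72 67 83 91 91 90 91 91 91 90 89] 293.73
168 [91 92 92 90 87 90 89 85 83 89 91 90 90 91 90 91 91 90] None
169 [91 92 92 88 82 87 89 90 90 92 91 90 91 91 92 89 90 92] None
170 [92 91 90 84 85 87 89 90 90 91 90 91 91 91 90 89 92 90] None
```

```bash
python3 - <<'E'
from h import *
to([.6336,-.1029,.0735],Rt(55,40,-1))
E
```

```text
t 5.7 p [ 0.6359 -0.1031  0.0979] q [-0.58  0.34  1.9   0.83  1.06 -0.44] F [-0.8 -0.6 -3.8] op 0.621
  w [0.002, -0.001, 0.001] d [0.0165, 0.018, -0.0019] deg 0.2 mm 24.5
```

Call:
{"op": "jog_arm", "data": {
  "deltas": [
    [[0, 0, 0], [0.006, 0.006, -0.001], 0.4],
    [[0, 0, 0], [0.011, 0.012, -0.0019], 0.4],
    [[0, 0, 0], [0.0165, 0.018, -0.0019], 0.4],
    [[0, 0, 0], [0.0165, 0.018, -0.0019], 0.4],
    [[0, 0, 0], [0.0165, 0.018, -0.0019], 0.4],
    [[0, 0, 0], [0.0165, 0.018, -0.0019], 0.4]
  ]
}}

```text
time: 6.2
eef_pos: [0.6334, -0.1031, 0.0735]
tcp_rot: [-0.093, 0.702, -0.477, 0.52]
contact_force: [0.1, -0.3, -2.4]
opening: 0.621
```

```bash
cat >> h.py <<'E'
def held(c,i,R,zt,sat=75):
    m=brass(c,sat);cts=cv2.findContours(m,cv2.RETR_LIST,cv2.CHAIN_APPROX_NONE)[0]
    P=np.vstack([k[:,0,:] for k in cts if len(k)>40]);P=(P+.5)/4-.5
    W=np.array([onplane(c,x,y,zt)[:2] for x,y in P if abs(x-proj(c,[*i,zt])[0])<30 and abs(y-proj(c,[*i,zt])[1])<30]);ctr=np.array(i)
    for tol in(.006,.004,.003,.002,.0015,.0015):
        d=np.linalg.norm(W-ctr,axis=1)-R;k=abs(d)<tol
        ctr=least_squares(lambda q:np.linalg.norm(W[k]-q,axis=1)-R,ctr).x
    return ctr,k.sum()
E
python3 - <<'E'
from h import *
from plant import ctrl
np.set_printoptions(suppress=True,precision=1,linewidth=150)
c=ctrl.read_camera("top");np.savez("top_last.npz",**c)
to([.6336,-.1029,.0735],Rt(55,40,-1))
for zt in(.079,.082):
    ctr,n=held(c,(.632,-.105),.028,zt);m=np.radians(55.3);d=np.array([.6664,-.0562])-ctr
    print(ctr*1e3,n,"along",1e3*d@[np.cos(m),np.sin(m)],"lat",1e3*d@[-np.sin(m),np.cos(m)])
for sa in(55,70,85):print(slot(c,0,0,ctr,.028,zt,sa,.3,.7))
cv2.imwrite("pics/p8.png",tile(c,ctr,zt,.028,h=30,s=10))
E
```

```text
t 6.25 p [ 0.6 -0.1  0.1] q [-0.6  0.4  1.9  0.8  1.  -0.5] F [-0.7 -0.1 -2. ] op 0.623
  w [0.001, -0.001, 0.001] d [0.0001, 0.0005, -0.0002] deg 0.1 mm 0.5
[ 630.1 -107.1] 162 along 62.53758822736556 lat -0.8815476104264836
[ 629.5 -106.7] 163 along 62.52795071289472 lat -1.6063158759998415
[[57.5 57.5 55.5 54.5 54.5 54.5]
 [ 7.   7.1  6.3  6.9  6.7  6.8]]
[[57.  57.5 57.  55.5 55.5 54.5]
 [ 8.6  8.5  8.3  7.9  7.9  8.2]]
[[59.5 58.5 58.5 56.5 55.5 55. ]
 [ 9.4  9.3  9.  10.   9.1  9.2]]
```

View pics/p8.png

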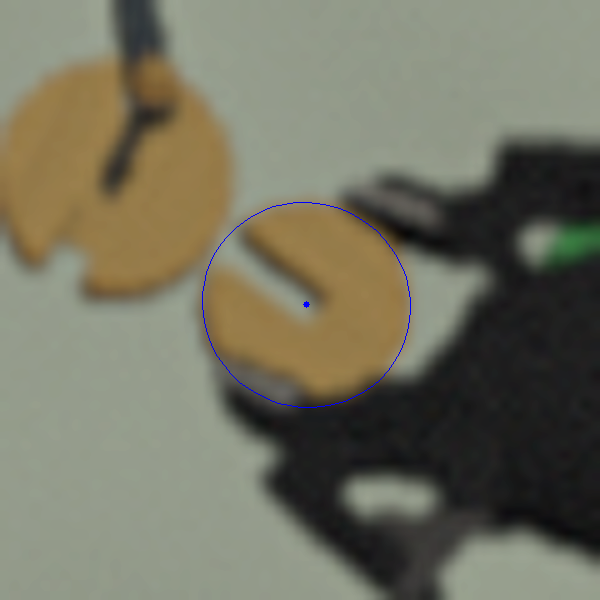

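```bash
python3 - <<'E'
from h import *
m=np.radians(55);e=np.array([np.cos(m),np.sin(m),0]);p=np.array([.6336,-.1029,.0730])
to(p+.026*e,Rt(55,40,-1))
E
```

```text
t 6.25 p [ 0.6337 -0.1032  0.0739] q [-0.58  0.37  1.91  0.84  1.03 -0.48] F [-0.7 -0.1 -2. ] op 0.623
  w [0.001, -0.001, 0.001] d [-0.0195, 0.0175, -0.0002] deg 0.1 mm 26.2
```

Call:
{"op": "jog_arm", "data": {
  "deltas": [
    [[0, 0, 0], [-0.005, 0.0045, 0], 0.4],
    [[0, 0, 0], [-0.01, 0.009, 0], 0.4],
    [[0, 0, 0], [-0.015, 0.0135, 0], 0.4],
    [[0, 0, 0], [-0.0195, 0.0175, 0], 0.4],
    [[0, 0, 0], [-0.0195, 0.0175, 0], 0.4],
    [[0, 0, 0], [-0.0195, 0.0175, 0], 0.4]
  ]
}}

```text
time: 6.75
eef_pos: [0.6489, -0.081, 0.073]
tcp_rot: [-0.093, 0.701, -0.477, 0.521]
contact_force: [-0.4, 0.2, -2.8]
opening: 0.62
```

```bash
python3 - <<'E'
from h import *
from plant import ctrl
np.set_printoptions(suppress=True,precision=4,linewidth=150)
c=ctrl.read_camera("top");np.savez("top_last.npz",**c)
m=np.radians(55);e=np.array([np.cos(m),np.sin(m),0]);p=np.array([.6336,-.1029,.0730])
to(p+.026*e,Rt(55,40,-1))
zt=.08
ctr,n=held(c,(.6451,-.0857),.028,zt);m=np.radians(55.3);d=np.array([.6664,-.0562])-ctr
print(ctr*1e3,n,"along",1e3*d@[np.cos(m),np.sin(m)],"lat",1e3*d@[-np.sin(m),np.cos(m)])
cv2.imwrite("pics/p9.png",tile(c,ctr,zt,.028,h=30,s=10))
E
```

```text
t 6.8 p [ 0.6487 -0.0813  0.0729] q [-0.53  0.38  1.89  0.86  1.01 -0.45] F [ 1.   0.1 -3.2] op 0.622
  w [0.002, -0.0, 0.001] d [0.0002, -0.0003, -0.0] deg 0.1 mm 0.4
[646.3259 -84.649 ] 109 along 34.816934366759206 lat -0.3083474079895639
```

View pics/p9.png

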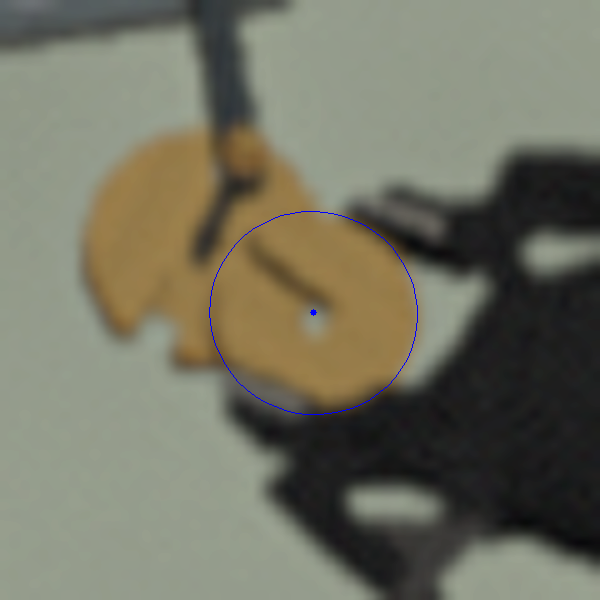

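Call:
{"op": "jog_arm", "data": {
  "deltas": [
    [[0, 0, 0], [-0.003, 0.0027, 0], 0.4],
    [[0, 0, 0], [-0.006, 0.0054, 0], 0.4],
    [[0, 0, 0], [-0.009, 0.008, 0], 0.4],
    [[0, 0, 0], [-0.012, 0.0107, 0], 0.4],
    [[0, 0, 0], [-0.015, 0.0134, 0], 0.4],
    [[0, 0, 0], [-0.015, 0.0134, 0], 0.4],
    [[0, 0, 0], [-0.015, 0.0134, 0], 0.4]
  ]
}}

```text
time: 7.38
eef_pos: [0.6603, -0.0646, 0.0723]
tcp_rot: [-0.093, 0.701, -0.477, 0.521]
contact_force: [0.9, -0.3, -2.5]
opening: 0.62
```

```bash
python3 - <<'E'
from h import *
from plant import ctrl
np.set_printoptions(suppress=True,precision=4,linewidth=150)
c=ctrl.read_camera("top");np.savez("top_last.npz",**c)
m=np.radians(55);e=np.array([np.cos(m),np.sin(m),0]);p=np.array([.6336,-.1029,.0730])
to(p+(.026+.0345)*e,Rt(55,40,-1))
zt=.08
ctr,n=held(c,(.658,-.068),.028,zt);m=np.radians(55.3);d=np.array([.6664,-.0562])-ctr
print(ctr*1e3,n,"along",1e3*d@[np.cos(m),np.sin(m)],"lat",1e3*d@[-np.sin(m),np.cos(m)])
cv2.imwrite("pics/p10.png",tile(c,ctr,zt,.028,h=30,s=10))
E
```

```text
t 7.43 p [ 0.6603 -0.0647  0.0723] q [-0.5   0.39  1.88  0.87  0.99 -0.43] F [ 0.3 -0.2 -2.2] op 0.623
  w [0.002, 0.0, 0.002] d [-0.0112, 0.0084, 0.0001] deg 0.2 mm 13.9
[658.6271 -68.6058] 105 along 14.6243481789488 lat 0.6719287333343202
```

View pics/p10.png

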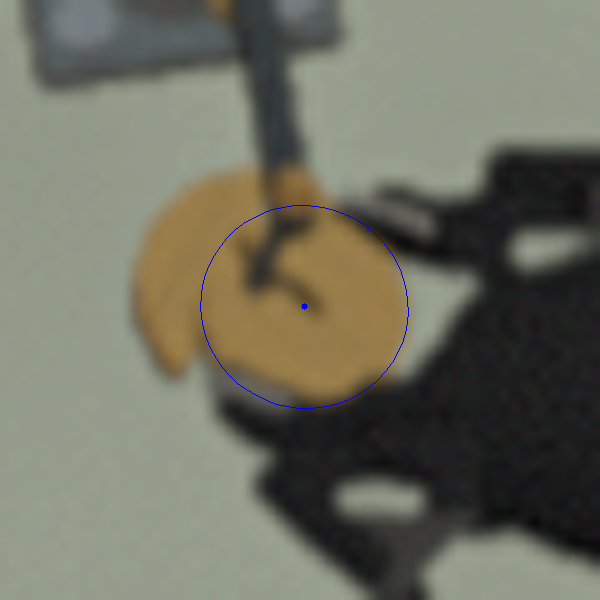

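Call:
{"op": "jog_arm", "data": {
  "deltas": [
    [[0, 0, 0], [-0.0025, 0.0022, 0], 0.4],
    [[0, 0, 0], [-0.005, 0.0043, 0], 0.4],
    [[0, 0, 0], [-0.0075, 0.0064, 0], 0.4],
    [[0, 0, 0], [-0.01, 0.0085, 0], 0.4],
    [[0, 0, 0], [-0.0107, 0.0091, 0], 0.4],
    [[0, 0, 0], [-0.0107, 0.0091, 0], 0.4],
    [[0, 0, 0], [-0.0107, 0.0091, 0], 0.4]
  ]
}}

```text
time: 8.02
eef_pos: [0.6685, -0.0531, 0.0723]
tcp_rot: [-0.093, 0.701, -0.477, 0.521]
contact_force: [1.1, -0.7, -2.9]
opening: 0.622
```

```bash
python3 - <<'E'
from h import *
from plant import ctrl
np.set_printoptions(suppress=True,precision=4,linewidth=150)
c=ctrl.read_camera("top");np.savez("top_last.npz",**c)
m=np.radians(55);e=np.array([np.cos(m),np.sin(m),0]);p=np.array([.6336,-.1029,.0730])
to(p+(.026+.0345)*e,Rt(55,40,-1))
zt=.08
ctr,n=held(c,(.666,-.057),.028,zt);m=np.radians(55.3);d=np.array([.6664,-.0562])-ctr
print(ctr*1e3,n,"along",1e3*d@[np.cos(m),np.sin(m)],"lat",1e3*d@[-np.sin(m),np.cos(m)])
cv2.imwrite("pics/p11.png",tile(c,ctr,zt,.028,h=30,s=10))
E
```

```text
t 8.07 p [ 0.6684 -0.0532  0.0723] q [-0.48  0.4   1.87  0.87  0.98 -0.42] F [ 0.9  0.7 -2.5] op 0.624
  w [0.002, 0.0, 0.001] d [-0.0003, -0.0007, -0.0] deg 0.1 mm 0.8
[668.0977 -58.9791] 129 along 1.3184215377579245 lat 2.9778259768167907
```

View pics/p11.png

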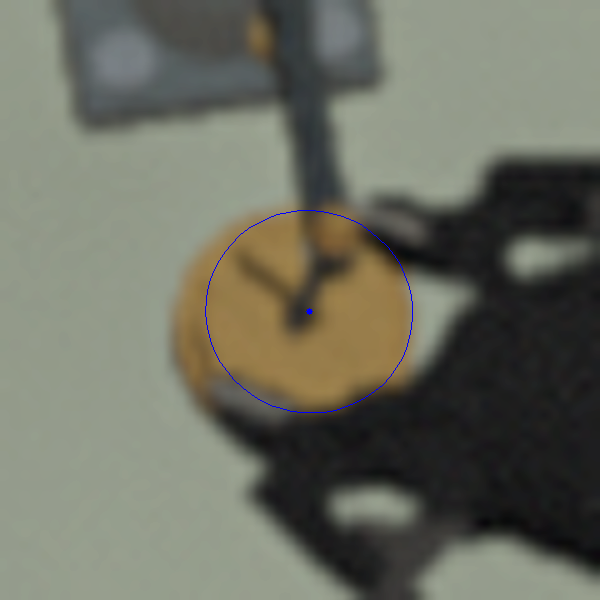

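Call:
{"op": "jog_arm", "data": {
  "deltas": [
    [[0, 0, 0], [-0.0006, 0.0005, 0], 0.4],
    [[0, 0, 0], [-0.0006, 0.0005, 0], 0.4],
    [[0, 0, 0], [0.0001, 0.0013, 0], 0.4],
    [[0, 0, 0], [0.0007, 0.002, 0], 0.4],
    [[0, 0, 0], [0.0007, 0.002, 0], 0.4]
  ]
}}

```text
time: 8.48
eef_pos: [0.669, -0.0526, 0.0707]
tcp_rot: [-0.093, 0.701, -0.477, 0.521]
contact_force: [-0.5, -0.6, -0.2]
opening: 0.619
```

```bash
python3 - <<'E'
from h import *
m=np.radians(55);e=np.array([np.cos(m),np.sin(m),0]);p=np.array([.6336,-.1029,.0700])
to(p+(.026+.035)*e,Rt(55,40,-1))
E
```

```text
t 8.48 p [ 0.669  -0.0526  0.0707] q [-0.48  0.4   1.87  0.88  0.98 -0.42] F [-0.5 -0.6 -0.2] op 0.619
  w [0.002, 0.0, 0.001] d [0.0008, 0.0002, -0.0001] deg 0.1 mm 0.8
```

Call:
{"op": "jog_arm", "data": {
  "deltas": [
    [[0, 0, 0], [0.0005, 0.0006, 0], 0.4],
    [[0, 0, 0], [0.0005, 0.0006, 0], 0.4],
    [[0, 0, 0], [0.0005, 0.0006, 0], 0.4]
  ]
}}

```text
time: 8.73
eef_pos: [0.6691, -0.0526, 0.0706]
tcp_rot: [-0.093, 0.701, -0.477, 0.521]
contact_force: [-3.0, -0.9, 3.2]
opening: 0.624
```

```bash
python3 - <<'E'
from h import *
to([.669,-.0526,.07],Rt(55,40,-1))
look([*STEM,.08],"pics/p12.png")
to([.669,-.0526,.07],Rt(55,40,-1))
E
```

```text
t 8.73 p [ 0.6691 -0.0526  0.0706] q [-0.48  0.4   1.87  0.88  0.98 -0.42] F [-3.  -0.9  3.2] op 0.624
  w [0.002, 0.001, 0.0] d [0.0004, 0.0004, -0.0001] deg 0.1 mm 0.6
side crop origin 278 172 scale 5.0
top crop origin 255 124 scale 5.0
t 8.83 p [ 0.6691 -0.0526  0.0706] q [-0.48  0.4   1.87  0.88  0.98 -0.42] F [-4.4 -0.5  4.2] op 0.62
  w [0.002, 0.001, 0.0] d [0.0004, 0.0004, -0.0001] deg 0.1 mm 0.6
```

View pics/p12.png

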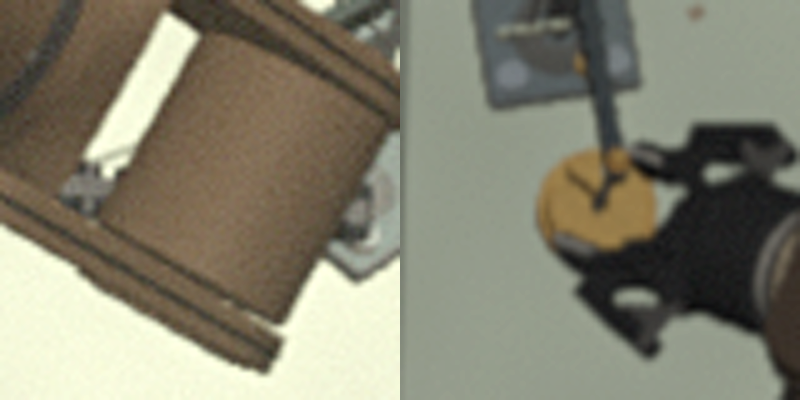

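Call:
{"op": "jog_arm", "data": {
  "deltas": [
    [[0, 0, 0], [0, 0, 0], 0.7],
    [[0, 0, 0], [0, 0, 0], 0.75],
    [[0, 0, 0], [0, 0, 0], 0.8],
    [[0, 0, 0], [0, 0, 0], 0.9],
    [[0, 0, 0], [0, 0, 0], 1],
    [[0, 0, 0], [0, 0, 0], 1],
    [[0, 0, 0], [0, 0, 0], 1],
    [[0, 0, 0], [0, 0, 0], 1]
  ],
  "force": 30
}}

```text
time: 9.5
eef_pos: [0.6691, -0.0526, 0.0705]
tcp_rot: [-0.093, 0.701, -0.477, 0.522]
contact_force: [-0.9, -0.1, 0.6]
opening: 0.997
```

```bash
python3 - <<'E'
from h import *
to([.669,-.0526,.07],Rt(55,40,-1))
look([*STEM,.08],"pics/p13.png")
E
```

```text
t 9.5 p [ 0.6691 -0.0526  0.0705] q [-0.48  0.4   1.87  0.88  0.98 -0.42] F [-0.9 -0.1  0.6] op 0.997
  w [0.002, 0.001, 0.0] d [0.0004, 0.0004, -0.0001] deg 0.1 mm 0.5
side crop origin 278 172 scale 5.0
top crop origin 255 124 scale 5.0
```

View pics/p13.png

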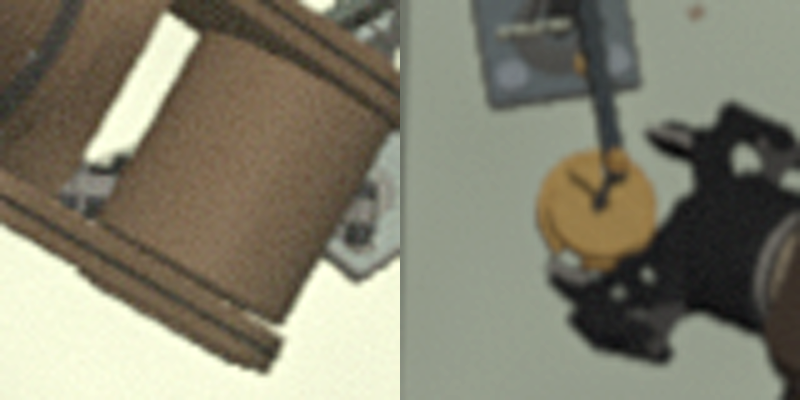

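Call:
{"op": "jog_arm", "data": {
  "deltas": [
    [[0, 0, 0], [0, -0.008, 0], 1],
    [[0, 0, 0], [0, -0.02, 0], 1],
    [[0, 0, 0], [0, -0.04, 0], 1],
    [[0, 0, 0], [0, -0.06, 0], 1],
    [[0, 0, 0], [0, -0.09, 0], 1],
    [[0, 0, 0], [0, -0.12, 0], 1],
    [[0, 0, 0], [0, -0.12, 0], 1]
  ]
}}

```text
time: 10.18
eef_pos: [0.6267, -0.1205, 0.1692]
tcp_rot: [-0.091, 0.698, -0.48, 0.523]
contact_force: [0.5, -0.5, 0.4]
opening: 1.001
```

```bash
python3 - <<'E'
from h import *
to(tcp(SM,-109.5,.0087,.12),Rt(-109.5,40,1))
look([*STEM,.08],"pics/p14.png",hw=32)
E
```

```text
t 10.18 p [ 0.6267 -0.1205  0.1692] q [-0.61  0.23  1.88  0.78  1.16 -0.37] F [ 0.5 -0.5  0.4] op 1.001
  w [-0.01, -0.296, -1.386] d [0.1518, -0.0622, 0.0676] deg 81.2 mm 177.4
side crop origin 286 180 scale 6.25
top crop origin 263 132 scale 6.25
```

View pics/p14.png

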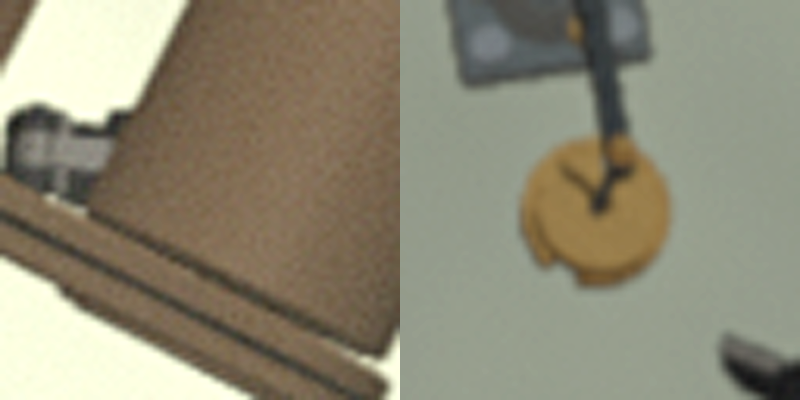

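```bash
python3 - <<'E'
from h import *
np.set_printoptions(suppress=True,precision=3)
t=load("top0.npz");s=load("side0.npz")
print("valve_b foot",onplane(s,395,286,0),"top view top of valve z=.115",onplane(t,374,135,.115), "foot",onplane(t,364,150,0))
print("green",onplane(t,344,177,.014),"shield",onplane(t,366,266,.058))
E
```

```text
valve_b foot [ 0.743 -0.266  0.   ] top view top of valve z=.115 [ 0.743 -0.264  0.115] foot [ 0.733 -0.266  0.   ]
green [ 0.648 -0.204  0.014] shield [ 0.4   -0.251  0.058]
```

```bash
python3 - <<'E'
from h import *
to(tcp(SM,-109.5,.0087,.17),Rt(-109.5,40,1))
to([.57,-.2,.2],Rt(-109.5,40,1))
E
```

```text
t 10.28 p [ 0.6255 -0.1176  0.1646] q [-0.61  0.23  1.89  0.78  1.16 -0.37] F [ 0.2 -0.2 -0.2] op 1.0
  w [-0.003, -0.293, -1.387] d [0.1178, -0.1056, 0.0704] deg 81.2 mm 173.2
t 10.28 p [ 0.6255 -0.1176  0.1646] q [-0.61  0.23  1.89  0.78  1.16 -0.37] F [ 0.2 -0.2 -0.2] op 1.0
  w [-0.003, -0.293, -1.387] d [0.0534, -0.0909, 0.0019] deg 81.2 mm 105.5
```

Call:
{"op": "jog_arm", "data": {
  "deltas": [
    [[0, -0.02, -0.1], [0.053, -0.091, 0.002], 1],
    [[0, -0.05, -0.22], [0.053, -0.091, 0.002], 1],
    [[0, -0.08, -0.36], [0.053, -0.091, 0.002], 1],
    [[0, -0.1, -0.48], [0.118, -0.106, 0.07], 1],
    [[0, -0.13, -0.6], [0.118, -0.106, 0.07], 1],
    [[0, -0.16, -0.72], [0.118, -0.106, 0.07], 1],
    [[0, -0.18, -0.84], [0.118, -0.106, 0.07], 1],
    [[0, -0.21, -0.97], [0.118, -0.106, 0.07], 1],
    [[0, -0.23, -1.09], [0.118, -0.106, 0.07], 1],
    [[0, -0.26, -1.2], [0.118, -0.106, 0.07], 1]
  ]
}}

```text
time: 11.12
eef_pos: [0.5923, -0.2868, 0.1696]
tcp_rot: [0.529, -0.455, 0.674, -0.242]
contact_force: [-0.6, 0.0, -0.8]
opening: 0.999
```

```bash
python3 - <<'E'
from h import *
to(tcp(SM,-109.5,.0087,.12),Rt(-109.5,40,1))
E
```

```text
t 11.12 p [ 0.5923 -0.2868  0.1696] q [-0.42  0.33  1.71 -0.57  1.13  0.21] F [-0.6  0.  -0.8] op 0.999
  w [-0.006, -0.035, -0.183] d [-0.0239, 0.0434, -0.0008] deg 10.7 mm 49.6
```

Call:
{"op": "jog_arm", "data": {
  "deltas": [
    [[-0.006, -0.035, -0.183], [-0.024, 0.043, 0], 1],
    [[-0.006, -0.035, -0.183], [-0.024, 0.043, 0], 1],
    [[-0.006, -0.035, -0.183], [-0.024, 0.043, 0], 1],
    [[-0.006, -0.035, -0.183], [-0.024, 0.043, 0], 1],
    [[-0.006, -0.035, -0.183], [-0.024, 0.043, 0], 1]
  ]
}}

```text
time: 11.53
eef_pos: [0.5941, -0.2878, 0.1215]
tcp_rot: [0.58, -0.403, 0.683, -0.187]
contact_force: [-0.4, -0.3, 0.4]
opening: 0.996
```

```bash
python3 - <<'E'
from h import *
to(tcp(SM,-109.5,.0087,.05),Rt(-109.5,40,1))
look([*SM,.03],"pics/s1.png",hw=50)
E
```

```text
t 11.53 p [ 0.5941 -0.2878  0.1215] q [-0.36  0.43  1.72 -0.79  1.12  0.38] F [-0.4 -0.3  0.4] op 0.996
  w [-0.002, -0.001, -0.001] d [-0.0457, 0.0549, -0.0018] deg 0.1 mm 71.5
side crop origin 297 263 scale 4.0
top crop origin 322 145 scale 4.0
```

View pics/s1.png

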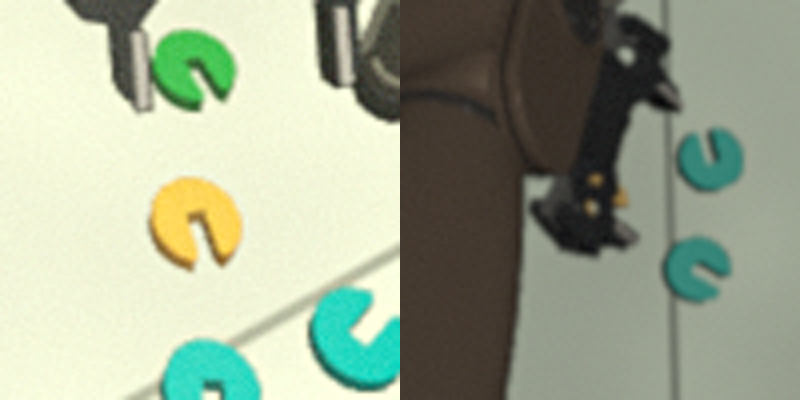

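```bash
python3 - <<'E'
from h import *
s=load("side_last.npz");crop(s,318,205,36,10,"pics/s2.png")
E
```

```text
(no output)
```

View pics/s2.png

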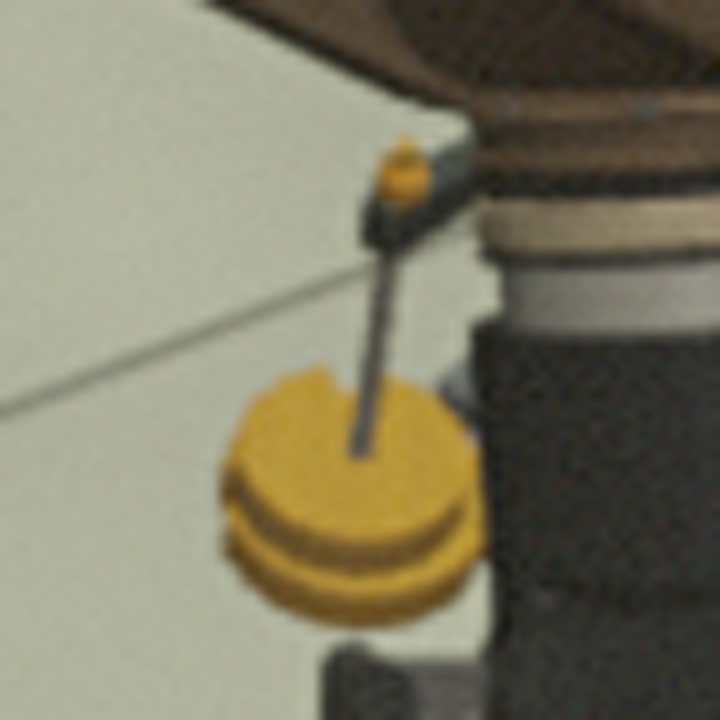

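Call:
{"op": "jog_arm", "data": {
  "deltas": [
    [[0, 0, 0], [-0.023, 0.0275, -0.001], 1],
    [[0, 0, 0], [-0.0457, 0.055, -0.002], 1],
    [[0, 0, 0], [-0.0457, 0.055, -0.002], 1],
    [[0, 0, 0], [-0.0457, 0.055, -0.002], 1],
    [[0, 0, 0], [-0.0457, 0.055, -0.002], 1]
  ]
}}

```text
time: 12.05
eef_pos: [0.5939, -0.2897, 0.0544]
tcp_rot: [0.578, -0.402, 0.685, -0.186]
contact_force: [0.8, 0.8, 0.5]
opening: 1.0
```

```bash
python3 - <<'E'
from h import *
to(tcp(SM,-109.5,.0087,.008),Rt(-109.5,40,1))
look([*SM,.03],"pics/s3.png")
E
```

```text
t 12.05 p [ 0.5939 -0.2897  0.0544] q [-0.36  0.53  1.73 -0.84  1.05  0.48] F [0.8 0.8 0.5] op 1.0
  w [-0.006, -0.006, 0.0] d [-0.0311, 0.0345, -0.0025] deg 0.5 mm 46.5
side crop origin 307 273 scale 5.0
top crop origin 332 155 scale 5.0
```

View pics/s3.png

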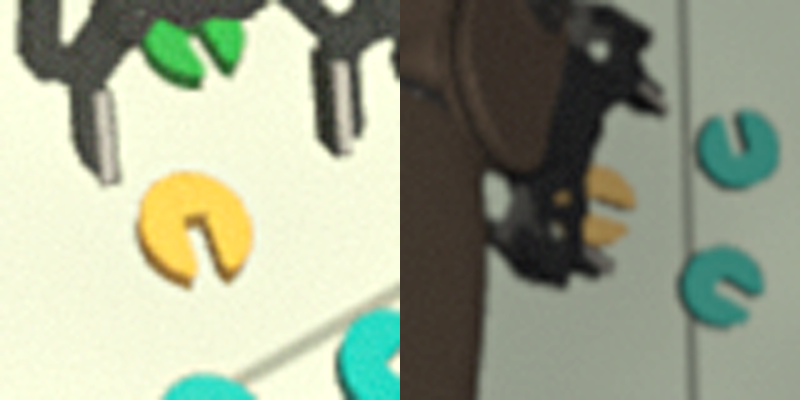

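Call:
{"op": "jog_arm", "data": {
  "deltas": [
    [[-0.006, -0.006, 0], [-0.015, 0.017, -0.0025], 1],
    [[-0.006, -0.006, 0], [-0.031, 0.0345, -0.0025], 1],
    [[-0.006, -0.006, 0], [-0.031, 0.0345, -0.0025], 1],
    [[-0.006, -0.006, 0], [-0.031, 0.0345, -0.0025], 1],
    [[-0.006, -0.006, 0], [-0.031, 0.0345, -0.0025], 1],
    [[-0.006, -0.006, 0], [-0.031, 0.0345, -0.0025], 1]
  ]
}}

```text
time: 12.65
eef_pos: [0.5948, -0.2881, 0.0116]
tcp_rot: [0.579, -0.402, 0.684, -0.186]
contact_force: [-0.5, -0.1, -0.5]
opening: 1.004
```

```bash
python3 - <<'E'
from h import *
to(tcp(SM,-109.5,.0087,.008),Rt(-109.5,40,1))
look([*SM,.03],"pics/s4.png")
E
```

```text
t 12.65 p [ 0.5948 -0.2881  0.0116] q [-0.36  0.6   1.72 -0.86  1.01  0.53] F [-0.5 -0.1 -0.5] op 1.004
  w [-0.005, -0.004, 0.001] d [-0.0021, 0.0029, -0.0024] deg 0.3 mm 4.3
side crop origin 307 273 scale 5.0
top crop origin 332 155 scale 5.0
```

View pics/s4.png

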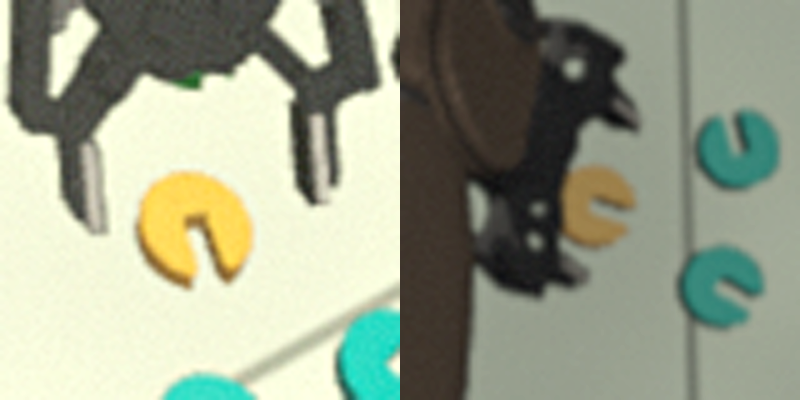

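Call:
{"op": "jog_arm", "data": {
  "deltas": [
    [[-0.005, -0.004, 0], [-0.002, 0.003, -0.004], 1],
    [[-0.005, -0.004, 0], [-0.002, 0.003, -0.004], 1],
    [[-0.005, -0.004, 0], [-0.002, 0.003, -0.004], 1],
    [[-0.005, -0.004, 0], [-0.002, 0.003, -0.004], 1]
  ]
}}

```text
time: 13.08
eef_pos: [0.5905, -0.287, 0.0074]
tcp_rot: [0.581, -0.403, 0.682, -0.186]
contact_force: [0.1, 1.1, -0.9]
opening: 1.0
```

```bash
python3 - <<'E'
from h import *
to(tcp(SM,-109.5,.0087,.008),Rt(-109.5,40,1))
E
```

```text
t 13.08 p [ 0.5905 -0.287   0.0074] q [-0.36  0.6   1.73 -0.87  1.01  0.53] F [ 0.1  1.1 -0.9] op 1.0
  w [0.001, 0.001, 0.0] d [0.0002, -0.0005, 0.002] deg 0.1 mm 2.1
```

Call:
{"op": "jog_arm", "data": {
  "deltas": [
    [[0, 0, 0], [-0.0006, -0.0008, 0.001], 0.4],
    [[0, 0, 0], [-0.0006, -0.0008, 0.001], 0.4],
    [[0, 0, 0], [-0.0006, -0.0008, 0.001], 0.4],
    [[0, 0, 0], [-0.0006, -0.0008, 0.001], 0.4],
    [[0, 0, 0], [-0.0006, -0.0008, 0.001], 0.4],
    [[0, 0, 0], [-0.0006, -0.0008, 0.001], 0.4],
    [[0, 0, 0], [-0.0006, -0.0008, 0.001], 0.4],
    [[0, 0, 0], [-0.0006, -0.0008, 0.001], 0.4]
  ],
  "force": 30
}}

```text
time: 13.75
eef_pos: [0.5922, -0.2864, 0.008]
tcp_rot: [0.581, -0.403, 0.682, -0.186]
contact_force: [1.8, 1.8, 1.2]
opening: 0.524
```

```bash
python3 - <<'E'
from h import *
to(tcp(SM,-109.5,.0087,.05),Rt(-109.5,40,1))
look([*SM,.03],"pics/s5.png")
E
```

```text
t 13.75 p [ 0.5922 -0.2864  0.008 ] q [-0.36  0.6   1.73 -0.86  1.01  0.53] F [1.8 1.8 1.2] op 0.524
  w [0.0, 0.0, 0.0] d [0.0277, -0.0316, 0.0006] deg 0.0 mm 42.0
side crop origin 307 273 scale 5.0
top crop origin 332 155 scale 5.0
```

View pics/s5.png

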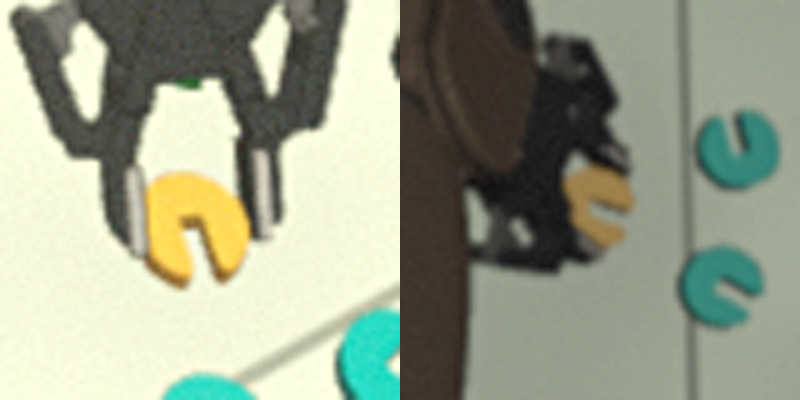

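Call:
{"op": "jog_arm", "data": {
  "deltas": [
    [[0, 0, 0], [0, 0, 0], 0.3],
    [[0, 0, 0], [0, 0, 0], 0.3],
    [[0, 0, 0], [0.005, -0.006, 0], 0.3],
    [[0, 0, 0], [0.01, -0.0116, 0], 0.3],
    [[0, 0, 0], [0.02, -0.0233, 0], 0.3],
    [[0, 0, 0], [0.03, -0.034, 0], 0.3],
    [[0, 0, 0], [0.04, -0.046, 0], 0.3],
    [[0, 0, 0], [0.05, -0.0575, 0], 0.3],
    [[0, 0, 0], [0.06, -0.069, 0], 0.3],
    [[0, 0, 0], [0.06, -0.069, 0], 0.3]
  ],
  "force": 60
}}

```text
time: 14.68
eef_pos: [0.5942, -0.289, 0.1052]
tcp_rot: [0.579, -0.401, 0.685, -0.186]
contact_force: [0.9, -1.0, -0.0]
opening: 0.512
```

```bash
python3 - <<'E'
from h import *
m=np.radians(-35);print(tcp(STEM,-35,-.065+.006,.12))
to([.53,-.15,.14],Rt(-70,40,1))
to([.55,-.02,.14],Rt(-35,40,1))
look([.592,-.286,.1],"pics/s6.png")
E
```

```text
[ 0.61897003 -0.02415899  0.12      ]
t 14.68 p [ 0.5942 -0.289   0.1052] q [-0.36  0.45  1.72 -0.81  1.1   0.41] F [ 0.9 -1.  -0. ] op 0.512
  w [0.437, -0.532, 0.004] d [-0.061, -0.0979, -0.1065] deg 39.5 mm 157.0
t 14.68 p [ 0.5942 -0.289   0.1052] q [-0.36  0.45  1.72 -0.81  1.1   0.41] F [ 0.9 -1.  -0. ] op 0.512
  w [0.831, -0.999, 0.006] d [-0.1598, -0.1813, -0.131] deg 74.5 mm 274.8
side crop origin 313 259 scale 5.0
top crop origin 342 152 scale 5.0
```

View pics/s6.png

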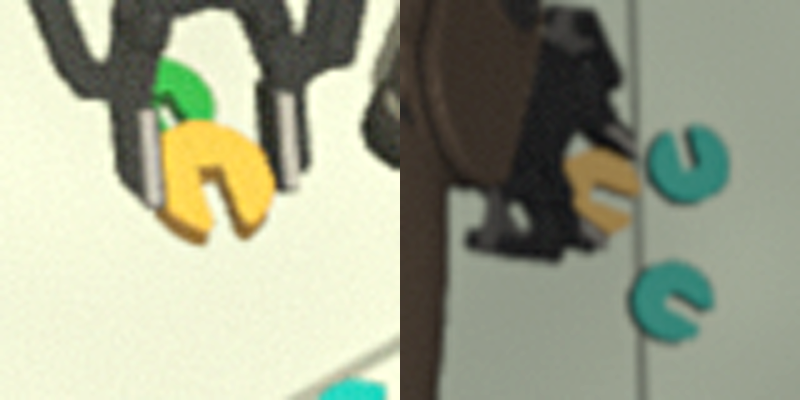

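Call:
{"op": "jog_arm", "data": {
  "deltas": [
    [[0.073, -0.089, 0], [-0.01, -0.016, -0.018], 0.3],
    [[0.146, -0.177, 0], [-0.02, -0.033, -0.036], 0.3],
    [[0.22, -0.266, 0], [-0.03, -0.049, -0.053], 0.3],
    [[0.29, -0.355, 0], [-0.04, -0.065, -0.071], 0.3],
    [[0.364, -0.443, 0], [-0.05, -0.082, -0.089], 0.3],
    [[0.437, -0.532, 0], [-0.061, -0.098, -0.1065], 0.3],
    [[0.515, -0.625, 0], [-0.081, -0.115, -0.112], 0.3],
    [[0.594, -0.72, 0], [-0.1, -0.131, -0.116], 0.3],
    [[0.673, -0.81, 0], [-0.12, -0.148, -0.121], 0.3],
    [[0.752, -0.905, 0], [-0.14, -0.165, -0.126], 0.3]
  ]
}}

```text
time: 15.62
eef_pos: [0.5433, -0.0434, 0.1355]
tcp_rot: [0.709, -0.012, 0.461, -0.534]
contact_force: [0.9, 0.2, -1.5]
opening: 0.51
```

```bash
python3 - <<'E'
from h import *
to([.5886,-.003,.115],Rt(-35,40,1))
E
```

```text
t 15.62 p [ 0.5433 -0.0434  0.1355] q [-0.09 -0.07  2.28 -0.88  0.52 -0.24] F [ 0.9  0.2 -1.5] op 0.51
  w [0.08, -0.087, -0.003] d [-0.0076, 0.0199, 0.0605] deg 6.8 mm 64.1
```

Call:
{"op": "jog_arm", "data": {
  "deltas": [
    [[0.04, -0.04, 0], [-0.002, 0.005, 0.015], 0.3],
    [[0.08, -0.087, 0], [-0.004, 0.01, 0.03], 0.3],
    [[0.08, -0.087, 0], [-0.006, 0.015, 0.045], 0.3],
    [[0.08, -0.087, 0], [-0.0076, 0.02, 0.0605], 0.3],
    [[0.08, -0.087, 0], [-0.0076, 0.02, 0.0605], 0.3],
    [[0.08, -0.087, 0], [-0.0076, 0.02, 0.0605], 0.3]
  ]
}}

```text
time: 16.12
eef_pos: [0.5878, -0.0028, 0.1133]
tcp_rot: [0.707, 0.029, 0.428, -0.562]
contact_force: [0.4, -1.1, -0.6]
opening: 0.509
```

```bash
python3 - <<'E'
from h import *
to(tcp(STEM,-35,-.06,.091),Rt(-35,40,1))
look([*STEM,.09],"pics/s7.png")
to(tcp(STEM,-35,-.06,.091),Rt(-35,40,1))
E
```

```text
t 16.12 p [ 0.5878 -0.0028  0.1133] q [-0.03  0.05  2.2  -0.93  0.45 -0.22] F [ 0.4 -1.1 -0.6] op 0.509
  w [0.001, 0.002, -0.006] d [0.0141, 0.0407, 0.0004] deg 0.4 mm 43.0
side crop origin 278 169 scale 5.0
top crop origin 255 123 scale 5.0
t 16.22 p [ 0.5877 -0.0033  0.114 ] q [-0.03  0.05  2.2  -0.93  0.45 -0.22] F [ 0.2  0.1 -1.3] op 0.508
  w [0.001, 0.001, -0.005] d [0.0134, 0.0411, 0.0009] deg 0.3 mm 43.3
```

View pics/s7.png

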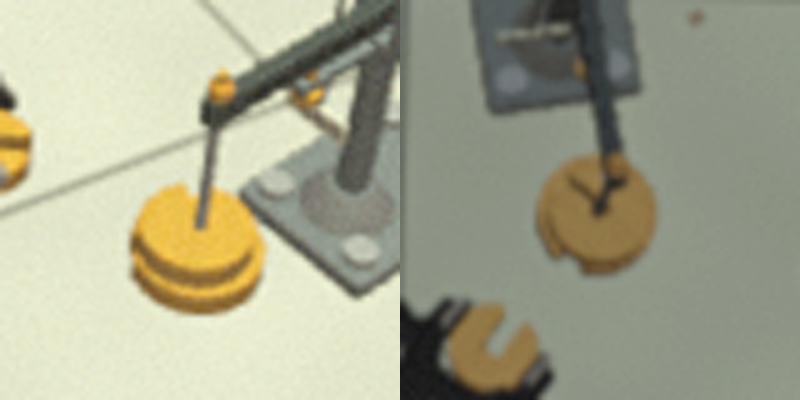

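Call:
{"op": "jog_arm", "data": {
  "deltas": [
    [[0, 0, -0.005], [0.004, 0.012, 0.001], 0.3],
    [[0, 0, -0.005], [0.008, 0.025, 0.001], 0.3],
    [[0, 0, -0.005], [0.0135, 0.041, 0.001], 0.3],
    [[0, 0, -0.005], [0.0135, 0.041, 0.001], 0.3],
    [[0, 0, -0.005], [0.0135, 0.041, 0.001], 0.3],
    [[0, 0, -0.005], [0.0135, 0.041, 0.001], 0.3]
  ]
}}

```text
time: 16.72
eef_pos: [0.6175, -0.0237, 0.0912]
tcp_rot: [0.707, 0.031, 0.43, -0.56]
contact_force: [0.8, 0.6, -0.9]
opening: 0.505
```

```bash
python3 - <<'E'
from h import *
np.set_printoptions(suppress=True,precision=4,linewidth=150)
to(tcp(STEM,-35,-.06,.091),Rt(-35,40,1))
cs=look([*STEM,.09],"pics/s8.png")
to(tcp(STEM,-35,-.06,.091),Rt(-35,40,1))
c=cs["top"]
for zt in(.096,.099):
    ctr,n=held(c,(.616,-.022),.023,zt);d=np.array([.6664,-.0562])-ctr;m=np.radians(-35)
    print(ctr*1e3,n,"along",1e3*d@[np.cos(m),np.sin(m)],"lat",1e3*d@[-np.sin(m),np.cos(m)])
for sa in(55,70,85):print(slot(c,0,0,ctr,.023,zt,sa,.3,.7))
cv2.imwrite("pics/s9.png",tile(c,ctr,zt,.023,h=30,s=10))
E
```

```text
t 16.72 p [ 0.6175 -0.0237  0.0912] q [-0.07  0.15  2.15 -1.02  0.4  -0.16] F [ 0.8  0.6 -0.9] op 0.505
  w [0.002, 0.0, 0.0] d [0.0002, 0.0004, 0.0005] deg 0.1 mm 0.6
side crop origin 278 169 scale 5.0
top crop origin 255 123 scale 5.0
t 16.82 p [ 0.6178 -0.0233  0.0915] q [-0.07  0.15  2.15 -1.02  0.4  -0.16] F [-0.3  0.2 -1.6] op 0.504
  w [0.001, 0.001, 0.001] d [0.0, 0.0007, 0.0] deg 0.1 mm 0.7
[611.4883 -17.3192] 177 along 67.28214104883446 lat -0.3532322603722712
[610.9066 -17.1668] 179 along 67.84605887531764 lat -0.14437328481094952
[[-41.     -39.     -38.     -38.5    -37.5    -36.5   ]
 [  9.7546   9.305    8.6788   8.6708   7.9643   8.4299]]
[[-40.5    -41.5    -38.     -37.     -37.5    -36.5   ]
 [ 11.0794  11.2881  10.1561   9.3211   9.4576  10.1159]]
[[-42.0317 -41.5    -39.     -39.     -37.5    -36.    ]
 [ 14.09    12.5084  11.6333  11.4888  10.9509  10.9589]]
```

View pics/s8.png

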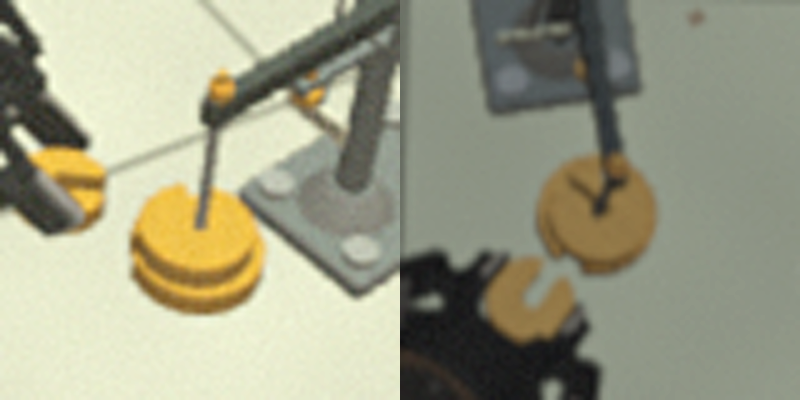

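View pics/s9.png

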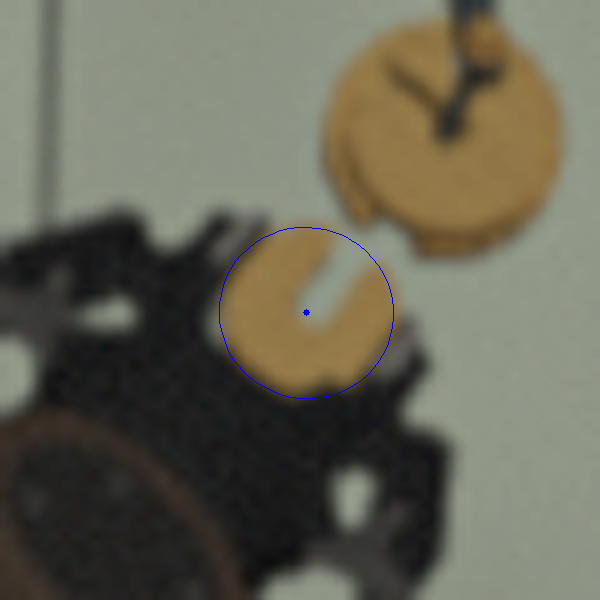

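```bash
python3 - <<'E'
from h import *
to([.630,-.0134,.0895],Rt(-50,40,1))
E
```

```text
t 16.82 p [ 0.6178 -0.0233  0.0915] q [-0.07  0.15  2.15 -1.02  0.4  -0.16] F [-0.3  0.2 -1.6] op 0.504
  w [-0.168, 0.201, 0.001] d [0.002, 0.0043, 0.0151] deg 15.0 mm 15.9
```

Call:
{"op": "jog_arm", "data": {
  "deltas": [
    [[-0.05, 0.06, 0], [0.001, 0.001, 0.005], 0.3],
    [[-0.1, 0.12, 0], [0.002, 0.002, 0.01], 0.3],
    [[-0.168, 0.201, 0], [0.002, 0.004, 0.015], 0.3],
    [[-0.168, 0.201, 0], [0.002, 0.004, 0.015], 0.3],
    [[-0.168, 0.201, 0], [0.002, 0.004, 0.015], 0.3],
    [[-0.168, 0.201, 0], [0.002, 0.004, 0.015], 0.3]
  ]
}}

```text
time: 17.32
eef_pos: [0.6292, -0.0132, 0.0897]
tcp_rot: [0.705, -0.061, 0.499, -0.5]
contact_force: [-0.2, -0.2, -1.4]
opening: 0.506
```

```bash
python3 - <<'E'
from h import *
from plant import ctrl
np.set_printoptions(suppress=True,precision=4,linewidth=150)
to([.630,-.0134,.0895],Rt(-50,40,1))
c=ctrl.read_camera("top")
zt=.0955
for sa in(65,75,85):
    ctr,n=held(c,(.6256,-.007),.023,zt,sa);d=np.array([.6664,-.0562])-ctr;m=np.radians(-51)
    print(ctr*1e3,n,"along",1e3*d@[np.cos(m),np.sin(m)],"lat",1e3*d@[-np.sin(m),np.cos(m)])
for sa in(55,70,85):print(slot(c,0,0,ctr,.023,zt,sa,.3,.7))
cv2.imwrite("pics/s10.png",tile(c,ctr,zt,.023,h=30,s=10))
to([.630,-.0134,.0895],Rt(-50,40,1))
E
```

```text
t 17.32 p [ 0.6292 -0.0132  0.0897] q [ 0.02  0.25  2.04 -1.01  0.63  0.09] F [-0.2 -0.2 -1.4] op 0.506
  w [-0.0, 0.002, 0.001] d [0.0004, 0.0005, 0.0005] deg 0.1 mm 0.8
[625.6732  -6.4027] 150 along 64.32999663949725 lat 0.31220677972989586
[625.0842  -5.7211] 137 along 65.23037204149665 lat 0.34096606881994207
[624.8814  -5.367 ] 124 along 65.63311245501642 lat 0.275748820891793
[[-59.5    -56.5    -56.     -55.5    -54.     -54.    ]
 [  8.1891   8.2373   9.0481   8.6708   8.7109   8.1489]]
[[-61.     -60.0518 -59.     -56.     -56.     -54.5   ]
 [ 10.7181  10.2203  10.8947   9.7546  10.702    9.5539]]
[[-64.     -61.5    -58.5    -57.     -55.5    -54.5   ]
 [ 12.8858  12.2033  12.1873  12.3559  10.9509  10.6779]]
t 17.37 p [ 0.629  -0.0135  0.0896] q [ 0.02  0.25  2.04 -1.01  0.63  0.09] F [-0.2  0.4 -1. ] op 0.508
  w [0.0, 0.001, 0.0] d [0.0004, 0.0004, 0.0009] deg 0.1 mm 1.0
```

View pics/s10.png

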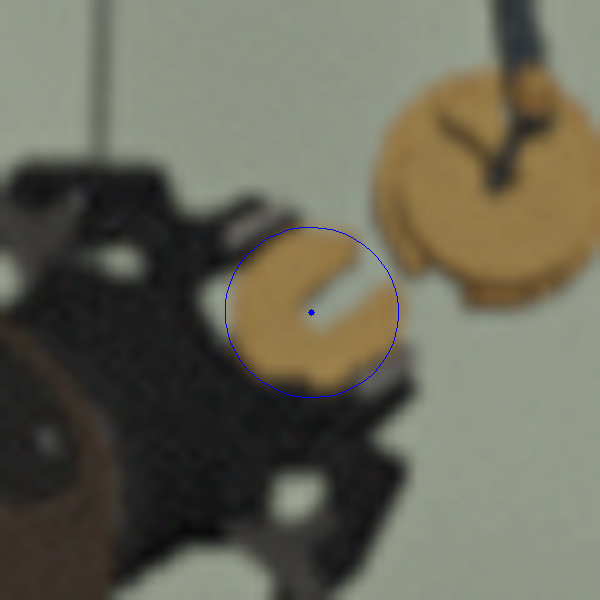

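Call:
{"op": "jog_arm", "data": {
  "deltas": [
    [[0, 0, 0], [0.005, 0.005, 0], 0.3],
    [[0, 0, 0], [0.01, 0.0095, 0], 0.3],
    [[0, 0, 0], [0.0155, 0.014, 0], 0.3],
    [[0, 0, 0], [0.0206, 0.0189, 0], 0.3],
    [[0, 0, 0], [0.0206, 0.0189, 0], 0.3],
    [[0, 0, 0], [0.0206, 0.0189, 0], 0.3]
  ]
}}

```text
time: 17.87
eef_pos: [0.6472, -0.0358, 0.0884]
tcp_rot: [0.705, -0.062, 0.5, -0.5]
contact_force: [-0.2, 0.3, -0.7]
opening: 0.509
```

```bash
python3 - <<'E'
from h import *
from plant import ctrl
np.set_printoptions(suppress=True,precision=4,linewidth=150)
cs=look([*STEM,.09],"pics/s11.png",hw=30)
c=cs["top"]
to([.647,-.035,.088],Rt(-50,40,1))
E
```

```text
side crop origin 288 179 scale 6.666666666666667
top crop origin 265 133 scale 6.666666666666667
t 17.97 p [ 0.6468 -0.0351  0.0881] q [-0.02  0.27  2.   -1.01  0.61  0.06] F [ 0.1  0.5 -2. ] op 0.507
  w [0.001, 0.001, 0.0] d [-0.0, 0.0001, 0.0002] deg 0.1 mm 0.3
```

View pics/s11.png

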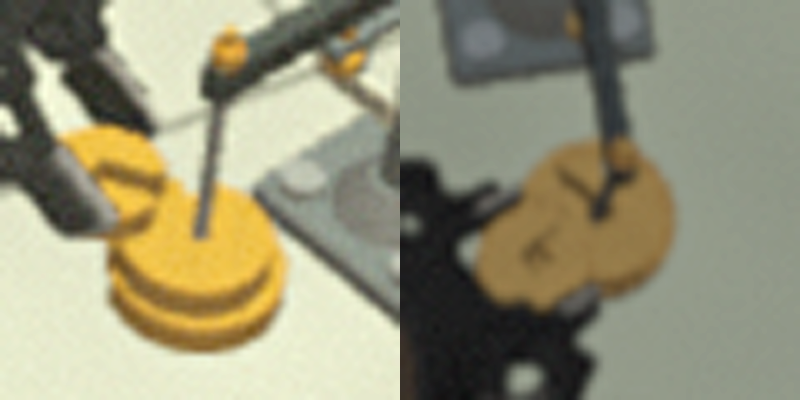

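Call:
{"op": "jog_arm", "data": {
  "deltas": [
    [[0, 0, 0], [0.003, 0.0025, 0], 0.3],
    [[0, 0, 0], [0.006, 0.005, 0], 0.3],
    [[0, 0, 0], [0.009, 0.0076, 0], 0.3],
    [[0, 0, 0], [0.012, 0.01, 0], 0.3],
    [[0, 0, 0], [0.0153, 0.0129, 0], 0.3],
    [[0, 0, 0], [0.0153, 0.0129, 0], 0.3],
    [[0, 0, 0], [0.0153, 0.0129, 0], 0.3]
  ]
}}

```text
time: 18.55
eef_pos: [0.6599, -0.0507, 0.0881]
tcp_rot: [0.705, -0.062, 0.5, -0.5]
contact_force: [0.1, 0.5, -1.6]
opening: 0.506
```

```bash
python3 - <<'E'
from h import *
cs=look([*STEM,.09],"pics/s12.png",hw=30)
to([.647,-.035,.088],Rt(-50,40,1))
E
```

```text
side crop origin 288 179 scale 6.666666666666667
top crop origin 265 133 scale 6.666666666666667
t 18.65 p [ 0.6596 -0.0504  0.088 ] q [-0.05  0.29  1.98 -1.    0.59  0.03] F [-0.8 -0.5 -1. ] op 0.508
  w [0.001, 0.001, 0.0] d [-0.0153, -0.0128, 0.0003] deg 0.1 mm 19.9
```

View pics/s12.png

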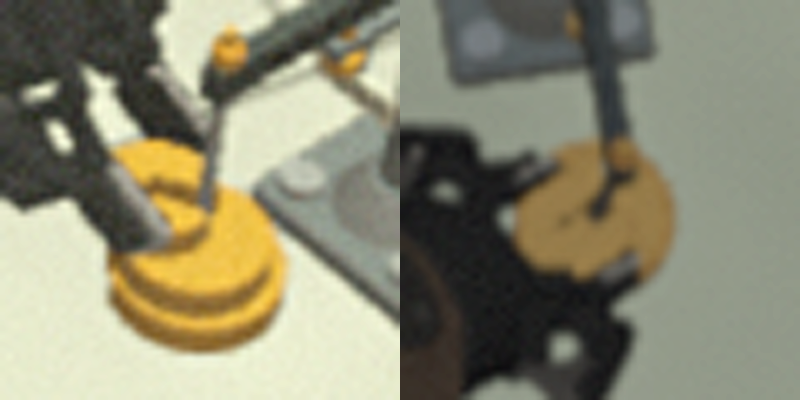

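Call:
{"op": "jog_arm", "data": {
  "deltas": [
    [[0, 0, 0], [0.0025, 0.002, 0], 0.3],
    [[0, 0, 0], [0.005, 0.0042, 0], 0.3],
    [[0, 0, 0], [0.0075, 0.0063, 0], 0.3],
    [[0, 0, 0], [0.01, 0.0084, 0], 0.3],
    [[0, 0, 0], [0.0115, 0.0096, 0], 0.3],
    [[0, 0, 0], [0.0115, 0.0096, 0], 0.3],
    [[0, 0, 0], [0.0115, 0.0096, 0], 0.3]
  ]
}}

```text
time: 19.23
eef_pos: [0.6693, -0.0621, 0.088]
tcp_rot: [0.705, -0.062, 0.5, -0.5]
contact_force: [-0.4, 0.0, -1.5]
opening: 0.504
```

```bash
python3 - <<'E'
from h import *
cs=look([*STEM,.09],"pics/s13.png",hw=30)
to([.647,-.035,.088],Rt(-50,40,1))
E
```

```text
side crop origin 288 179 scale 6.666666666666667
top crop origin 265 133 scale 6.666666666666667
t 19.33 p [ 0.6691 -0.0619  0.0879] q [-0.07  0.31  1.96 -0.99  0.58  0.01] F [-0.6  1.3 -1.5] op 0.51
  w [0.001, 0.001, -0.0] d [-0.0266, -0.0224, 0.0003] deg 0.1 mm 34.8
```

View pics/s13.png

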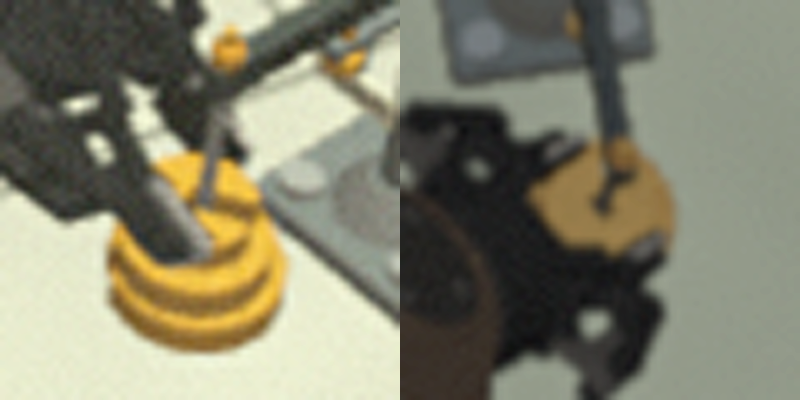

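Call:
{"op": "jog_arm", "data": {
  "deltas": [
    [[0, 0, 0], [0.0008, 0.0006, 0], 0.3],
    [[0, 0, 0], [0.0008, 0.0006, 0], 0.3],
    [[0, 0, 0], [0.0008, 0.0006, 0], 0.3]
  ]
}}

```text
time: 19.58
eef_pos: [0.6698, -0.0626, 0.088]
tcp_rot: [0.705, -0.061, 0.499, -0.5]
contact_force: [-0.2, -0.6, -0.9]
opening: 0.512
```

```bash
python3 - <<'E'
from h import *
to([.647,-.035,.088],Rt(-50,40,1))
E
```

```text
t 19.58 p [ 0.6698 -0.0626  0.088 ] q [-0.07  0.31  1.96 -0.99  0.58  0.  ] F [-0.2 -0.6 -0.9] op 0.512
  w [0.001, 0.001, -0.0] d [-0.0274, -0.023, 0.0003] deg 0.1 mm 35.8
```

Call:
{"op": "jog_arm", "data": {
  "deltas": [
    [[0, 0, 0], [0.0008, 0.0006, 0], 0.3],
    [[0, 0, 0], [0.0008, 0.0006, 0], 0.3],
    [[0, 0, 0], [0.0008, 0.0006, 0], 0.3]
  ]
}}

```text
time: 19.83
eef_pos: [0.6704, -0.0634, 0.0881]
tcp_rot: [0.705, -0.061, 0.499, -0.5]
contact_force: [0.6, 0.1, -1.9]
opening: 0.507
```

```bash
python3 - <<'E'
from h import *
to([.647,-.035,.088],Rt(-50,40,1))
E
```

```text
t 19.83 p [ 0.6704 -0.0634  0.0881] q [-0.07  0.31  1.96 -0.99  0.58  0.  ] F [ 0.6  0.1 -1.9] op 0.507
  w [0.001, 0.001, -0.0] d [-0.0282, -0.0236, 0.0003] deg 0.1 mm 36.8
```

Still no resistance; one more step, then a look.

Call:
{"op": "jog_arm", "data": {
  "deltas": [
    [[0, 0, 0], [0.0008, 0.0006, 0], 0.3],
    [[0, 0, 0], [0.0008, 0.0006, 0], 0.3],
    [[0, 0, 0], [0.0008, 0.0006, 0], 0.3]
  ]
}}

```text
time: 20.08
eef_pos: [0.6712, -0.0642, 0.0882]
tcp_rot: [0.705, -0.061, 0.5, -0.5]
contact_force: [-0.7, -0.7, -1.1]
opening: 0.508
```

```bash
python3 - <<'E'
from h import *
to([.647,-.035,.088],Rt(-50,40,1))
cs=look([*STEM,.09],"pics/s14.png",hw=20)
E
```

```text
t 20.08 p [ 0.6712 -0.0642  0.0882] q [-0.07  0.31  1.95 -0.99  0.58  0.  ] F [-0.7 -0.7 -1.1] op 0.508
  w [0.001, 0.001, 0.0] d [-0.0292, -0.0242, 0.0003] deg 0.1 mm 37.9
side crop origin 298 189 scale 10.0
top crop origin 275 143 scale 10.0
```

View pics/s14.png

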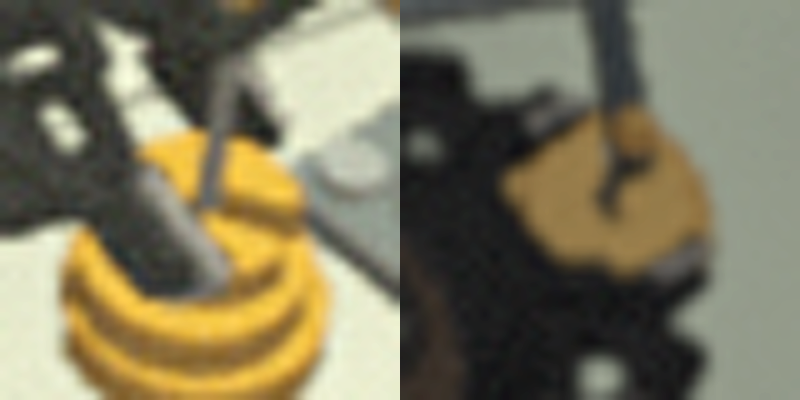

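Call:
{"op": "jog_arm", "data": {
  "deltas": [
    [[0, 0, 0], [-0.0006, 0.0008, 0], 0.3],
    [[0, 0, 0], [-0.0012, 0.0015, 0], 0.3],
    [[0, 0, 0], [-0.0017, 0.002, 0], 0.3],
    [[0, 0, 0], [-0.0017, 0.002, 0], 0.3]
  ]
}}

```text
time: 20.52
eef_pos: [0.671, -0.0641, 0.0852]
tcp_rot: [0.705, -0.062, 0.499, -0.5]
contact_force: [-0.2, -0.5, -1.1]
opening: 0.504
```

```bash
python3 - <<'E'
from h import *
to([.6712,-.0642,.085],Rt(-50,40,1))
E
```

```text
t 20.52 p [ 0.671  -0.0641  0.0852] q [-0.07  0.32  1.96 -1.    0.58  0.01] F [-0.2 -0.5 -1.1] op 0.504
  w [0.001, 0.002, -0.0] d [-0.0, 0.0003, 0.0001] deg 0.1 mm 0.3
```

Call:
{"op": "jog_arm", "data": {
  "deltas": [
    [[0, 0, 0], [-0.0005, 0.0006, 0], 0.3],
    [[0, 0, 0], [-0.0005, 0.0006, 0], 0.3],
    [[0, 0, 0], [-0.0005, 0.0006, 0], 0.3]
  ]
}}

```text
time: 20.77
eef_pos: [0.6713, -0.0642, 0.0852]
tcp_rot: [0.705, -0.061, 0.5, -0.5]
contact_force: [-1.0, 0.3, 2.0]
opening: 0.507
```

```bash
python3 - <<'E'
from h import *
to([.6712,-.0642,.084],Rt(-50,40,1))
E
```

```text
t 20.77 p [ 0.6713 -0.0642  0.0852] q [-0.07  0.32  1.95 -1.    0.58  0.01] F [-1.   0.3  2. ] op 0.507
  w [0.001, 0.001, 0.001] d [-0.0008, 0.0008, -0.0001] deg 0.1 mm 1.2
```

Call:
{"op": "jog_arm", "data": {
  "deltas": [
    [[0, 0, 0], [0, 0, 0], 0.58],
    [[0, 0, 0], [0, 0, 0], 0.63],
    [[0, 0, 0], [0, 0, 0], 0.7],
    [[0, 0, 0], [0, 0, 0], 0.8],
    [[0, 0, 0], [0, 0, 0], 0.9],
    [[0, 0, 0], [0, 0, 0], 1],
    [[0, 0, 0], [0, 0, 0], 1],
    [[0, 0, 0], [0, 0, 0], 1]
  ],
  "force": 30
}}

```text
time: 21.43
eef_pos: [0.6713, -0.0642, 0.0851]
tcp_rot: [0.705, -0.061, 0.5, -0.5]
contact_force: [-0.3, -0.9, -0.6]
opening: 0.997
```

```bash
python3 - <<'E'
from h import *
to([.6712,-.0642,.084],Rt(-50,40,1))
cs=look([*STEM,.09],"pics/s15.png",hw=25)
E
```

```text
t 21.43 p [ 0.6713 -0.0642  0.0851] q [-0.07  0.32  1.95 -1.    0.58  0.01] F [-0.3 -0.9 -0.6] op 0.997
  w [0.001, 0.001, 0.001] d [-0.0008, 0.0008, -0.0001] deg 0.1 mm 1.1
side crop origin 293 184 scale 8.0
top crop origin 270 138 scale 8.0
```

View pics/s15.png

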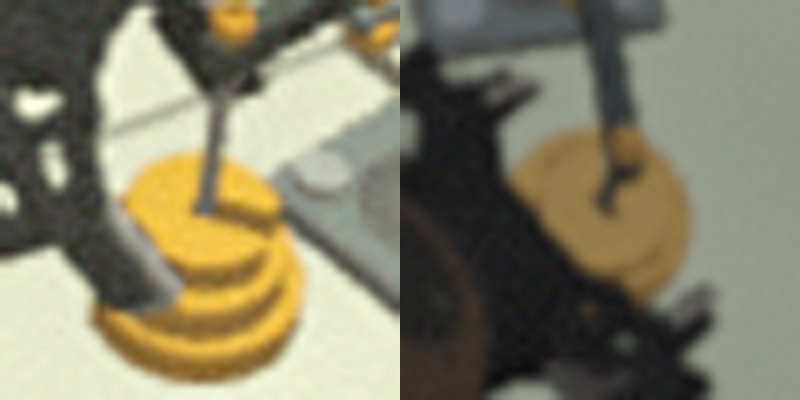

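Call:
{"op": "jog_arm", "data": {
  "deltas": [
    [[0, 0, 0], [0, -0.008, 0], 1],
    [[0, 0, 0], [0, -0.02, 0], 1],
    [[0, 0, 0], [0, -0.04, 0], 1],
    [[0, 0, 0], [0, -0.06, 0], 1],
    [[0, 0, 0], [0, -0.09, 0], 1],
    [[0, 0, 0], [0, -0.12, 0], 1],
    [[0, 0, 0], [0, -0.12, 0], 1],
    [[0, 0, 0], [0, -0.12, 0], 1]
  ]
}}

```text
time: 22.2
eef_pos: [0.6224, -0.0038, 0.18]
tcp_rot: [0.704, -0.059, 0.501, -0.5]
contact_force: [0.4, -0.5, 0.4]
opening: 1.0
```

```bash
python3 - <<'E'
from h import *
from plant import ctrl
to([.6712,-.0642,.084],Rt(-50,40,1))
cs=look([*STEM,.085],"pics/s16.png",hw=25)
for n in cs: cv2.imwrite(f"pics/end_{n}.png",cs[n]["pixels"])
for n,i in(("side",(.665,-.06)),("top",(.666,-.057))):
    for sa in(75,95): print(n,held(cs[n],i,.023,.091,sa))
E
```

```text
t 22.2 p [ 0.6224 -0.0038  0.18  ] q [ 0.03  0.09  2.02 -0.84  0.74 -0.11] F [ 0.4 -0.5  0.4] op 1.0
  w [-0.004, 0.0, 0.003] d [-0.0027, 0.1235, -0.0019] deg 0.3 mm 123.5
side crop origin 293 185 scale 8.0
top crop origin 270 139 scale 8.0
side (array([ 0.66549338, -0.05985176]), np.int64(92))
side (array([ 0.66484114, -0.06060749]), np.int64(90))
top (array([ 0.67081456, -0.05800602]), np.int64(57))
top (array([ 0.66956709, -0.05830346]), np.int64(56))
```

View pics/s16.png

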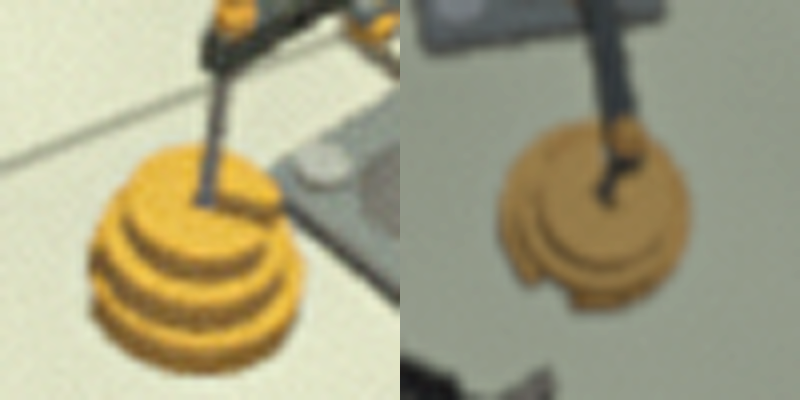

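View pics/end_side.png

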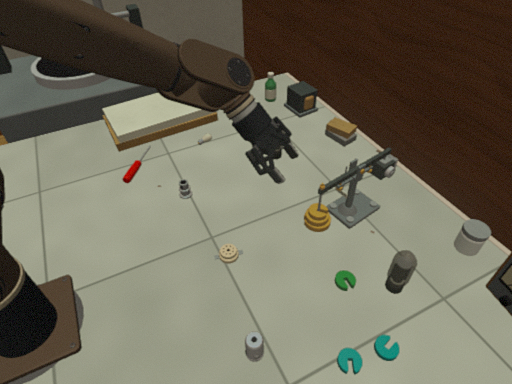

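View pics/end_top.png

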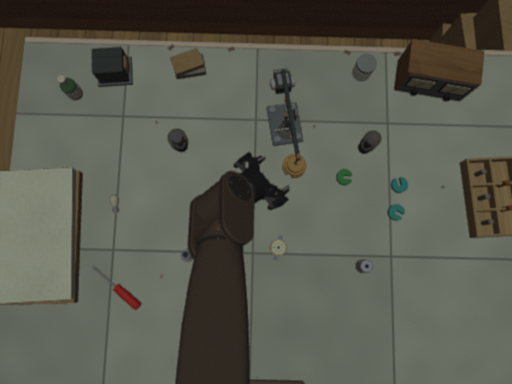

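```bash
python3 - <<'E'
from plant import ctrl
import numpy as np
print(np.abs(ctrl.get_state()["dq"]).max(),ctrl.sign_off())
E
```

```text
the job is handed in; nothing more can be done
0.028109941783252834 None
```

I put both masses on the hanger and handed the job in at about 22 s of the 72 s allowed. The sign-off reports no verdict, so what follows is my own reading of the images and forces.

- **Larger mass:** it slid in with its slot at about 55°. The slot below it, in the mass already there, is at about 152°, so they are roughly 97° apart.
- **Smaller mass:** it slid in with its slot at about −51°, roughly 106° from the slot of the larger mass.
- **Setting down:** I lowered each one until the wrist force showed it resting on the mass below, then opened the fingers and drew straight back. Neither was dropped.

**Last checks:**
- The final side and top pictures show all three masses lying flat in size order. The stem is at the inner end of the top slot, and the mass already there is still in place.
- In the side view the small mass is centred on the stem to about 1 mm.
- The valves and small parts looked unmoved in both views, and the wrist force read near zero with the gripper clear.

**Where checks disagreed or were missing:**
- The two cameras differed by about 3 mm at the start.
- The last circle fit on the small mass from the top camera was 3–4 mm off the stem in x. That fit was poor because the beam and the disc below confuse the outline, so I relied on the side view.
- I felt no firm stop when pushing the small mass home, so "fully home" there rests on the pictures.

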